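# Dress the sloped display stand of a flea-market stall

### The arm

A 6-joint arm with a two-finger parallel gripper is mounted at the origin on the work surface. World frame = base frame: x ahead of the robot, y to its left, z up, the work surface at z = 0. Lengths are in m, angles in degrees, forces in N, time in s.
With the tool pointing down it reaches from about 0.35 to 0.875 m from the base axis. Payload 4.2 kg.
Tool frame: the origin (TCP) lies at the very end of the fingers, on their centre line; the grasp point (between the pads) lies behind it (r.grip_point_offset is the z of the grasp point in the tool frame, in m); z points along the fingers, y is the direction in which the jaws open and shut (so a half turn about z gives the same grasp; the last joint's range is limited). The gripper opens to 87 mm and grips with 3 to 60 N. Pads are 19 mm wide; open, the fingers measure 117 mm over their backs; the gripper's body (75 mm by 190 mm) begins 51 mm behind the grasp point.
Start: joints at [81.222, 22.042, 0.453, 0, -68.411, -14.817], TCP at [0.25, 0.573, 0.223] pointing down, gripper open.
Joint ranges: [-179.83, 179.83], [-69.29, 118.12], [-61.27, 80.66], [-181.25, 117.63], [-171.15, -9.14], [-177.46, 177.46]. Speed limits (degrees/s): [159.86, 159.86, 180, 180, 180, 180].

### API

Orientations are given as a 3x3 rotation matrix whose columns are the frame's x, y, z axes.
In Python, from station import r, capture, workorder gives the robot as it stands. The module is installed in compiled form; this text tells all that it offers.
- The arm moves only by the shell command python3 -m crank 'ROWS'. ROWS is JSON, a list of rows, each an object with "delta_rot": the turn, a rotation vector about the tool's x, y, z in rad, a list of three; "linear": the shift along the tool's x, y, z in m, a list of three; "gripper": the opening in per cent of the stroke, from 0 (shut) to 100 (fully open). A call has 1 to 10 rows; each row shifts and turns the commanded pose from where the row before left it, along the tool's axes as they then stand; what a row does not reach is not made up. A row lasts 1/8 s, in which the tool goes at most 62.5 mm and 10.7 degrees, less where a joint would pass 70% of its speed; a pose out of reach is approached as far as the arm can. A call is refused whole if a number of a shift passes 0.0625 or a number of a turn 0.188, either way. A call with a gripper value outside its range is refused whole. The fingers move at their own pace and stop on an object; the grip force is fixed at half the most. Time passes only in rows, so rows that do not move let the fingers close. It gives the time, the measured TCP pose, the force and the opening at its end, in the units of the state.
- r.sense(): the state, without advancing time (a new reading comes with each control period).
- capture(name): name is "scene" or "top" or "wrist"; returns a dict with "img" (400x640x3 uint8, blue, green, red), "fx", "fy", "cx", "cy" (pixels), "world_from_camera" (4x4, takes a point from camera to world coordinates). Camera axes: x right, y down, z forward; pixel columns grow to the right and rows downward; lengths in m; the calibration is good to about 2 mm. A picture is of the moment at which its call begins. There is no depth.
- workorder.finish_job(): hands the job in, once; it reports no verdict.
The state is a dict: "time_s": time; "joints": joint angles; "joint_velocities": joint speeds; "effort": joint torques, N m; "tcp_pos": TCP position; "ee_rot": TCP orientation; "wrist_force": force on the tool from outside, world axes, zero at the start; "moment": the same for the moment, N m; "gripper_width": opening from 0.0 (shut) to 1.0 (fully open).
Only numpy, scipy, OpenCV 4.12 (cv2) and the standard library are available. Lean on these libraries where they do the work, as an engineer would, in place of code of your own. Each camera call takes 0.05 s, during which the arm holds its last target.

### The job

Set out the display stand: bring the painting from the stand's top ledge down onto the slope on the side of the dark fixed cheek, and lay the blue games case from the table on the slope beside it, red cap uppermost, both face up, square and resting against the bottom lip. Press the case's red cap fully home and slide the orange stop up so that painting and case stand snugly side by side between the cheek and the stop. Handle both gently, without dropping them, and leave the other goods where they are.

Things in the scene. Friction and masses are not known exactly. Their poses are not given: they have to be found in the camera images.
- stand: Fixed wooden display stand, 340 x 290 mm, 112 mm high. Origin: centre of its underside, at table height. +x points to its high end, +y to the side with the fixed cheek. The flat top ledge, 112 mm above the table, spans x = 30 to 180 mm, y = -145 to 145 mm. At x = 30 mm is the crest, where the slope begins and falls at 27 degrees towards -x.
- slope: The stand's slope, 202 mm long, 290 mm wide. Origin: on its surface at the foot of the lip's inner face, mid-width, 20 mm above the table. +x up the slope (27 degrees), +z out of its surface, +y to the cheek. The dark lip (8 mm thick) stands 16 mm out of the surface along the low end; the dark fixed cheek is 42 mm tall, inner face at y = 120 mm, from x = 6 to 126 mm.
- canvas: Painting on stretched canvas, a stiff block 120 x 90 x 20 mm, about 0.25 kg, face up on the ledge. Origin: its centre; x along its 120 mm length (at the start roughly the stand's +x), z out of its painted face. The 120 mm length is to run up the slope. Pushed over the crest it tips onto the slope; it may stay where it lands and need pushing down to the lip.
- case: Blue games case with a red push-on end cap, about 0.3 kg, lying on the table. Origin: centre of its blue main part, 100 x 54 x 30 mm (long x wide x thick), half-way up. x runs along its length towards the cap, z up. With the cap closed it is 140 mm long: from 50 mm before the origin to 90 mm beyond it.
- cap (a joint): Slide of the red cap along the case, m: 0 = fully home (no white neck showing), grows as the cap is pulled out, to 0.022 at most. Stays where left; takes about 5 N to move.
- cap_end (a point): Centre of the outer end face (54 x 30 mm) of the red cap.
- stop (a joint): Slide of the orange stop across the slope, m: 0 = furthest from the cheek, grows towards the cheek. The stop's inner face lies at y = -125 mm + this value in the slope's frame. Takes about 1.5 N to move when empty, up to about 8 N when pushing the row; stays where left.
- stop_outer (a point): Centre of the outer face (away from the cheek) of the orange stop, a plate standing out of the slope: 120 mm along the slope, 12 mm thick, from 1 to 45 mm above the slope's surface. Moves with the stop.
- radio: Grey portable radio, 140 x 52 x 40 mm, on the table beside the case; leave alone. Origin: centre of its underside, x along its length.
- tin: Small round brass tin, 52 mm diameter, 34 mm high, on the stand's ledge away from the cheek; leave alone. Origin: centre of underside.
- mug: Blue mug, 76 mm diameter, 85 mm high; leave alone. Origin: centre of underside.
- toy_truck: Yellow and green toy truck, 100 mm long, 70 mm high; leave alone. Origin: centre of underside.
- torch: Black and red hand torch, 120 mm long, 44 mm thick; leave alone. Origin: middle of its length, at table height.
Mind the look-alikes: they are no part of the job. Leave any pink look-alike of the canvas alone.

How it is judged:
By the outcome, as a careful person would: the job done as asked, in the order asked, and still so for the second after the job is handed in, with the robot touching nothing.
It also fails if it takes over 70 s, if anything falls off the work surface, if the arm or the gripper's body presses on something with over 40 N, if the wrist force passes 120 N, or if a joint passes its speed limit or range.

## Working session

There is one attempt and no reset: what is moved stays moved. The work goes in short steps, Python scripts to look and compute and a shell command to move; the robot and the scene stay as the last step left them, time stands still between calls to the robot, and variables do not carry over. Pictures are saved under pics/ and viewed, and the job is handed in when it is done.

```bash
mkdir -p pics; python3 - <<'E'
from station import r,capture
import cv2,numpy as np
s=r.sense()
for k in s: print(k,np.round(s[k],3).tolist())
print(r.grip_point_offset)
for n in ["scene","top","wrist"]:
    c=capture(n); cv2.imwrite(f"pics/{n}0.png",c["img"]); print(n,c["fx"],c["fy"],c["cx"],c["cy"],np.round(c["world_from_camera"],4).tolist())
E
```

```text
time_s 0.0
joints [81.224, 22.091, 0.379, -0.03, -68.411, -14.818]
joint_velocities [0.066, -0.019, 0.028, 0.049, -0.013, 0.025]
effort [0.001, -39.067, 18.74, 4.22, 0.011, -0.0]
tcp_pos [0.25, 0.572, 0.221]
ee_rot [[0.916, -0.4, -0.001], [-0.4, -0.916, -0.002], [0.0, 0.002, -1.0]]
wrist_force [-0.13, 0.171, -1.138]
moment [0.029, 0.046, 0.062]
gripper_width 0.999
-0.0187
scene 419.66820160908196 419.66820160908196 308.8099293347999 204.63167483259548 [[0.8714, 0.3209, -0.3711, 0.8953], [0.4905, -0.5858, 0.6452, -0.6879], [-0.0104, -0.7442, -0.6678, 0.7917], [0.0, 0.0, 0.0, 1.0]]
top 376.7112738550856 376.7112738550856 315.0810466492285 200.14551411828887 [[-0.0157, -0.9842, 0.1764, 0.3511], [-0.9996, 0.0193, 0.0188, -0.0407], [-0.0219, -0.1761, -0.9841, 1.0404], [0.0, 0.0, 0.0, 1.0]]
wrist 304.5667494560754 304.5667494560754 318.7917568895694 201.1226386592142 [[-0.4003, -0.8765, -0.2674, 0.3233], [-0.9164, 0.3834, 0.1153, 0.5391], [0.0015, 0.2912, -0.9567, 0.3836], [0.0, 0.0, 0.0, 1.0]]
```

View pics/scene0.png

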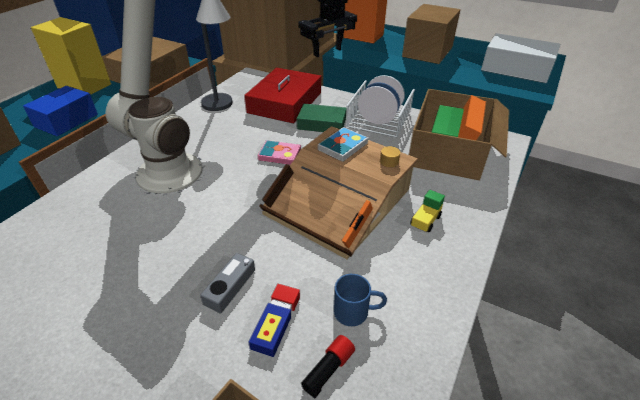

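View pics/top0.png

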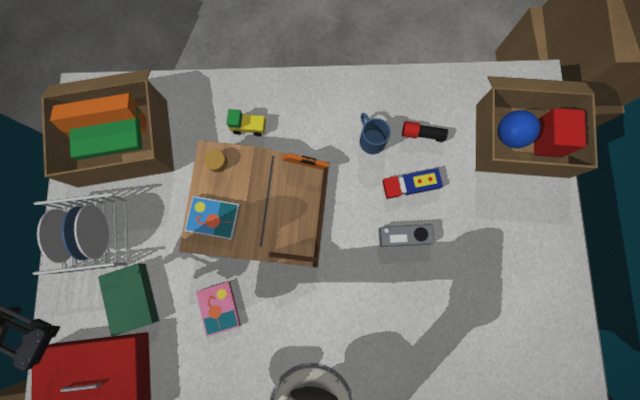

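View pics/wrist0.png

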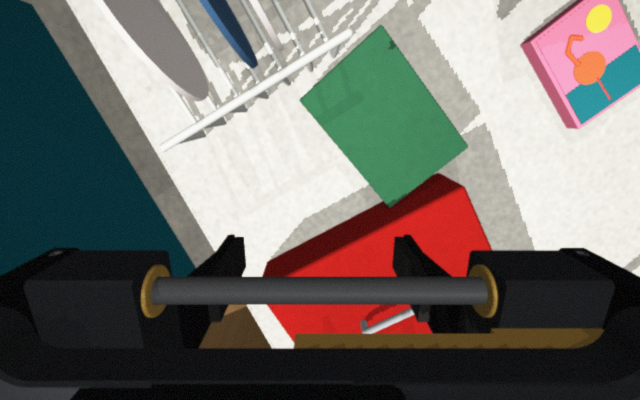

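```bash
python3 - <<'E'
import cv2
a=cv2.imread("pics/top0.png")
cv2.imwrite("pics/t1.png",cv2.resize(a[130:275,170:340],None,fx=4.4,fy=4.1,interpolation=cv2.INTER_CUBIC)[:600,:800])
cv2.imwrite("pics/t1.png",cv2.resize(a[130:275,170:340],None,fx=4,fy=4,interpolation=cv2.INTER_CUBIC))
cv2.imwrite("pics/t2.png",cv2.resize(a[110:255,355:455],None,fx=4,fy=4,interpolation=cv2.INTER_CUBIC))
b=cv2.imread("pics/scene0.png")
cv2.imwrite("pics/s1.png",cv2.resize(b[120:260,250:420],None,fx=4,fy=4,interpolation=cv2.INTER_CUBIC))
E
```

```text
(no output)
```

View pics/t1.png

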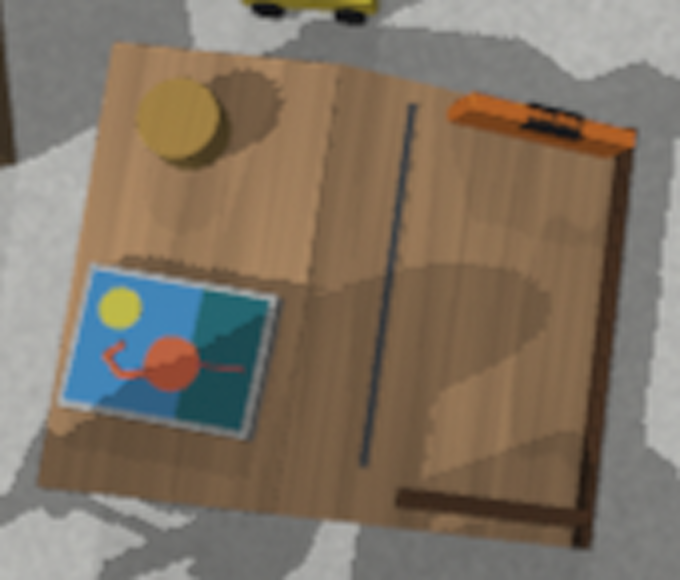

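View pics/t2.png

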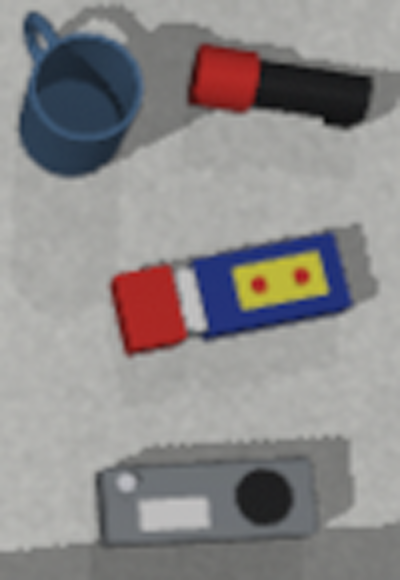

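View pics/s1.png

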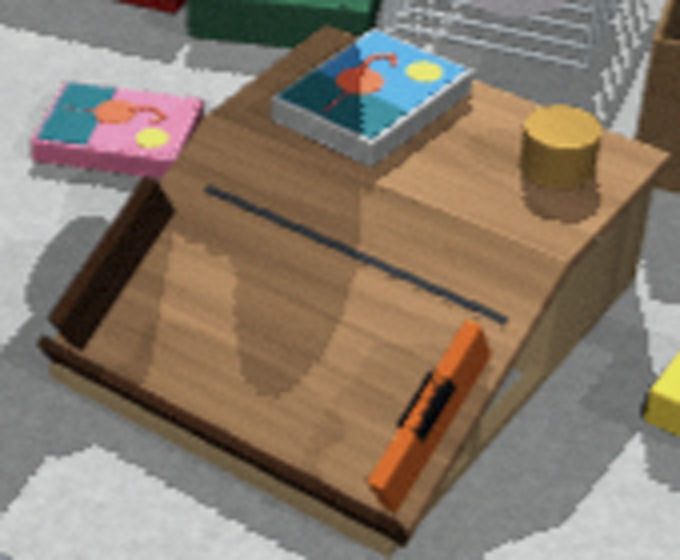

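```bash
cat > h.py <<'E'
import numpy as np, cv2, json
from scipy.optimize import least_squares
from station import r,capture
CAM={"scene":(419.668,308.81,204.632,np.array([[0.8714,0.3209,-0.3711,0.8953],[0.4905,-0.5858,0.6452,-0.6879],[-0.0104,-0.7442,-0.6678,0.7917],[0,0,0,1]])),
"top":(376.711,315.081,200.1455,np.array([[-0.0157,-0.9842,0.1764,0.3511],[-0.9996,0.0193,0.0188,-0.0407],[-0.0219,-0.1761,-0.9841,1.0404],[0,0,0,1]]))}
def proj(cam,P):
    f,cx,cy,T=CAM[cam]; P=np.atleast_2d(P); p=(P-T[:3,3])@T[:3,:3]
    return np.c_[f*p[:,0]/p[:,2]+cx, f*p[:,1]/p[:,2]+cy]
def addcam(name,c): CAM[name]=(c["fx"],c["cx"],c["cy"],np.array(c["world_from_camera"]))
def ray(cam,uv,z):
    f,cx,cy,T=CAM[cam]; uv=np.atleast_2d(uv)
    d=np.c_[(uv[:,0]-cx)/f,(uv[:,1]-cy)/f,np.ones(len(uv))]@T[:3,:3].T
    return T[:3,3]+d*((z-T[2,3])/d[:,2])[:,None]
def place(q,P):
    c,s=np.cos(q[2]),np.sin(q[2]); P=np.atleast_2d(P)
    return np.c_[q[0]+c*P[:,0]-s*P[:,1], q[1]+s*P[:,0]+c*P[:,1], P[:,2]]
def fit(obs,q0):
    # obs list (cam, uv, localP)
    def f(q): return np.concatenate([proj(c,place(q,P))[0]-uv for c,uv,P in obs])
    s=least_squares(f,q0,loss="soft_l1"); return s.x, s.fun.reshape(-1,2)
c27,s27=np.cos(np.radians(27)),np.sin(np.radians(27))
def sl2st(P):
    P=np.atleast_2d(np.asarray(P,float)); return np.c_[-0.150+c27*P[:,0]-s27*P[:,2],P[:,1],0.020+s27*P[:,0]+c27*P[:,2]]
def sl2w(q,P): return place(q,sl2st(P))
E
python3 - <<'E'
from h import *
t=lambda u,v:("top",np.array([170+u/4,130+v/4]))
s=lambda u,v:("scene",np.array([250+u/4,120+v/4]))
t2=lambda u,v:("top",np.array([355+u/4,110+v/4]))
L=lambda *p: sl2st(p)[0]
obs=[(*t(115,43),[.18,-.145,.112]),(*t(38,487),[.18,.145,.112]),(*t(338,65),[.03,-.145,.112]),(*t(272,515),[.03,.145,.112]),
(*t(590,548),L(-.008,.145,.016)),(*t(632,150),L(-.008,-.145,.016)),(*t(397,490),L(.126,.12,.042)),
(*s(668,153),[.18,-.145,.112]),(*s(568,262),[.03,-.145,.112]),(*s(330,28),[.18,.145,.112]),(*s(405,535),L(-.008,-.145,.016)),(*s(42,340),L(-.008,.145,.016))]
obs=[(c,u,np.array(p)) for c,u,p in obs]
q0=np.array([.4,.2,1.5])
q,e=fit(obs,q0); print("stand",q,np.degrees(q[2])); print(np.round(e,1).tolist())
ob=[(*t(92,267),[.06,-.045,.132]),(*t(277,295),[-.06,-.045,.132]),(*t(246,438),[-.06,.045,.132]),(*t(62,403),[.06,.045,.132]),
(*s(378,30),[.06,.045,.132]),(*s(473,72),[.06,-.045,.132]),(*s(375,140),[-.06,-.045,.132]),(*s(275,98),[-.06,.045,.132])]
ob=[(c,u,np.array(p)) for c,u,p in ob]
qc,e=fit(ob,q); print("canvas",qc,np.degrees(qc[2])); print(np.round(e,1).tolist())
d=qc[:2]-q[:2]; c,sn=np.cos(q[2]),np.sin(q[2]); print("in stand",c*d[0]+sn*d[1],-sn*d[0]+c*d[1],np.degrees(qc[2]-q[2]))
print("cap z.03",np.round(ray("top",[t2(*p)[1] for p in [(112,277),(178,264),(188,342),(128,355)]],.03),4).tolist())
print("blue z.03",np.round(ray("top",[t2(*p)[1] for p in [(193,258),(335,232),(350,298),(205,335)]],.03),4).tolist())
np.save("stand.npy",q);np.save("canv.npy",qc)
E
python3 - <<'E'
import cv2
b=cv2.imread("pics/scene0.png")
cv2.imwrite("pics/s2.png",cv2.resize(b[250:370,190:340],None,fx=5,fy=5,interpolation=cv2.INTER_CUBIC))
E
```

```text
stand [0.51699971 0.12074723 1.44303075] 82.67957186096079
[[-1.6, -1.3], [-1.9, -0.4], [-0.4, -1.0], [-0.4, -0.6], [-0.4, 0.2], [0.7, -5.9], [4.6, -0.6], [-0.2, -0.6], [-1.4, 0.1], [-2.4, -1.7], [-3.7, -0.4], [-3.2, 0.8]]
canvas [0.47877614 0.23022263 1.37460367] 78.75898877056909
[[-0.7, -2.4], [0.2, -1.0], [0.0, -0.7], [-1.9, -0.7], [-2.2, -0.7], [-0.8, -0.6], [-1.8, 1.2], [-2.4, -0.2]]
in stand 0.10371269643213549 0.05186117918237467 -3.920583090391695
cap z.03 [[0.5868, -0.2085, 0.03], [0.595, -0.254, 0.03], [0.5404, -0.2578, 0.03], [0.5322, -0.2168, 0.03]]
blue z.03 [[0.599, -0.2645, 0.03], [0.6153, -0.3626, 0.03], [0.5687, -0.3693, 0.03], [0.545, -0.2696, 0.03]]
```

View pics/s2.png

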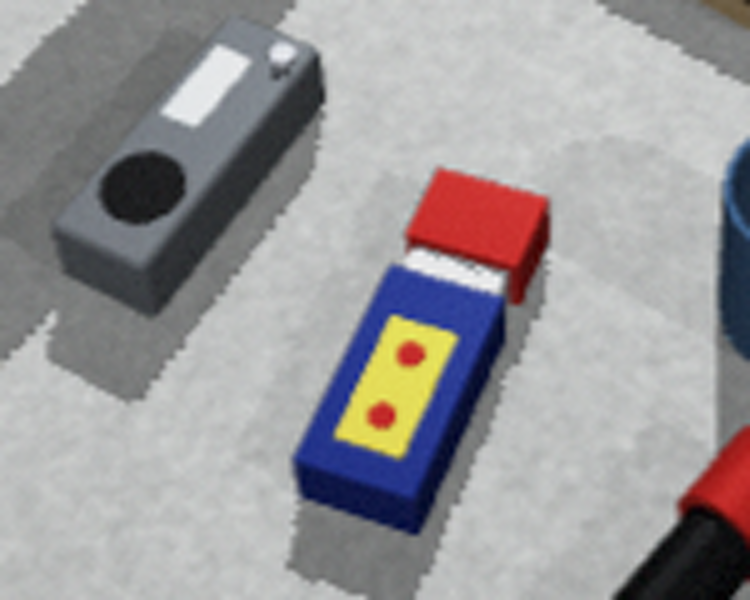

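```bash
python3 - <<'E'
from h import *
t=lambda u,v:("top",np.array([170+u/4,130+v/4]))
s=lambda u,v:("scene",np.array([250+u/4,120+v/4]))
L=lambda *p: sl2st(p)[0]
T=[(*t(115,43),[.18,-.145,.112]),(*t(38,487),[.18,.145,.112]),(*t(338,65),[.03,-.145,.112]),(*t(272,515),[.03,.145,.112]),
(*t(590,548),L(-.008,.145,.016))]
S=[(*s(668,153),[.18,-.145,.112]),(*s(568,262),[.03,-.145,.112]),(*s(330,28),[.18,.145,.112]),(*s(405,535),L(-.008,-.145,.016)),(*s(42,340),L(-.008,.145,.016))]
f=lambda o:[(c,u,np.array(p)) for c,u,p in o]
q0=np.load("stand.npy")
for n,o in (("T",T),("S",S),("TS",T+S)):
    q,e=fit(f(o),q0); print(n,np.round(q,4),np.degrees(q[2]).round(2),np.round(e,1).tolist())
np.save("stand.npy",q)
# overlay with q on both
def draw(cam,img,q,col):
    def poly(P,cl=True):
        p=proj(cam,P); cv2.polylines(img,[np.int32(np.round(p*16))],cl,col,1,cv2.LINE_AA,4)
    poly(place(q,np.array([[.18,-.145,.112],[.18,.145,.112],[.03,.145,.112],[.03,-.145,.112]])))
    poly(sl2w(q,[[0,-.145,0],[0,.145,0],[.202,.145,0],[.202,-.145,0]]))
    poly(sl2w(q,[[.006,.12,0],[.126,.12,0],[.126,.12,.042],[.006,.12,.042]]))
    for y in (-.125,-.137): poly(sl2w(q,[[.006,y,.001],[.126,y,.001],[.126,y,.045],[.006,y,.045]]))
    poly(sl2w(q,[[-.008,-.145,.016],[-.008,.145,.016],[0,.145,.016],[0,-.145,.016]]))
for cam,(x0,x1,y0,y1) in {"top":(170,340,130,275),"scene":(250,420,120,260)}.items():
    a=cv2.imread(f"pics/{cam}0.png"); draw(cam,a,q,(0,255,0))
    cv2.imwrite(f"pics/ov_{cam}.png",cv2.resize(a[y0:y1,x0:x1],None,fx=4,fy=4))
E
```

```text
T [0.5155 0.1185 1.4445] 82.77 [[-0.9, -0.7], [-0.9, 0.3], [0.4, -0.5], [0.6, 0.1], [0.5, 0.7]]
S [0.5229 0.1234 1.445 ] 82.79 [[2.1, -0.6], [1.2, 0.1], [-0.4, -1.6], [-0.9, -0.2], [-0.8, 1.0]]
TS [0.5181 0.12   1.4479] 82.96 [[-1.6, -1.4], [-1.3, -0.5], [-0.3, -1.4], [0.2, -0.9], [0.1, -0.5], [-0.1, -0.6], [-1.0, 0.2], [-2.6, -1.5], [-3.0, -0.0], [-2.9, 1.3]]
```

View pics/ov_top.png

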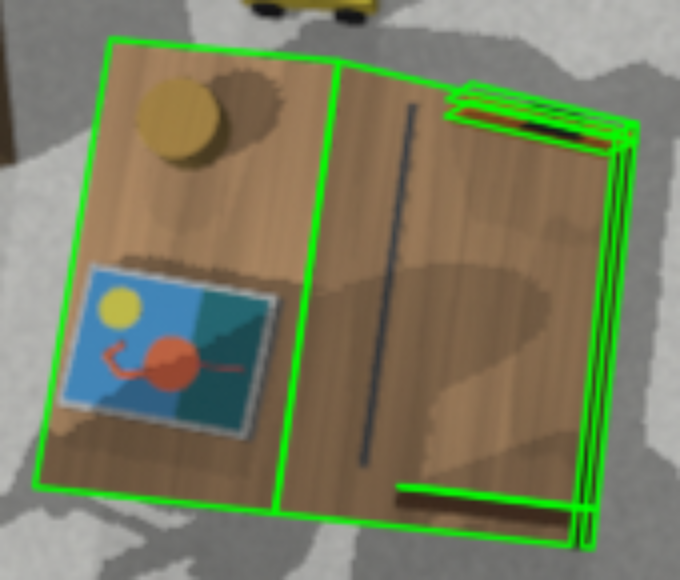

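View pics/ov_scene.png

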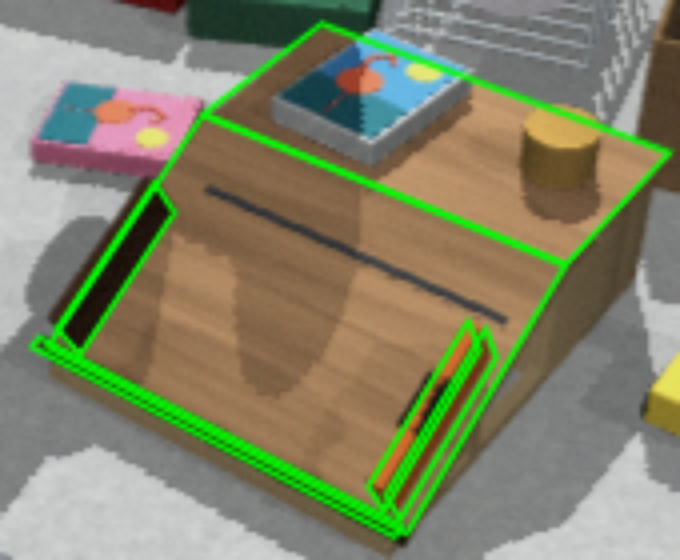

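```bash
cat >> h.py <<'E'
from scipy.spatial.transform import Rotation as Ro
QS=np.array([0.517,0.119,np.radians(82.8)])
def Rtool(az,tilt=0):
    # tool x azimuth az deg (pointing down); tilt: rotate about tool y (deg)
    a=np.radians(az); x=np.array([np.cos(a),np.sin(a),0]); z=np.array([0,0,-1.]); y=np.cross(z,x)
    return np.c_[x,y,z]@Ro.from_euler('y',tilt,degrees=True).as_matrix()
def goto(p,R=None,n=1):
    s=r.sense(); R0=np.array(s["ee_rot"]); p0=np.array(s["tcp_pos"])
    R=R0 if R is None else R
    print("now",np.round(p0,4),"t",s["time_s"],"F",np.round(s["wrist_force"],1),"grip",round(float(s["gripper_width"]),3))
    print("shift in tool-now",np.round(R0.T@(np.array(p)-p0),4),"in target tool",np.round(R.T@(np.array(p)-p0),4),"rotvec",np.round(Ro.from_matrix(R0.T@R).as_rotvec(),4))
E
python3 - <<'E'
from h import *
print(ray("top",[(40,200),(130,200),(40,270),(130,270)],.1).round(3).tolist())
p=place(QS,[.104,-.020,.118])[0]; print(p)
goto([p[0],p[1],.30],Rtool(-7.2))
E
```

```text
[[0.534, 0.687, 0.1], [0.529, 0.452, 0.1], [0.356, 0.666, 0.1], [0.353, 0.439, 0.1]]
[0.54987695 0.21967326 0.118     ]
now [0.2499 0.5724 0.2217] t 0.15 F [-0.2  0.5 -0.4] grip 1.0
shift in tool-now [ 0.416   0.2032 -0.0779] in target tool [ 0.3418  0.3123 -0.0783] rotvec [ 1.600e-03  1.000e-04 -2.862e-01]
```

```bash
python3 -m crank '[{"delta_rot":[0,0,-0.143],"linear":[0,0,-0.04],"gripper":100},{"delta_rot":[0,0,-0.143],"linear":[0,0,-0.038],"gripper":100},{"delta_rot":[0,0,0],"linear":[0.043,0.039,0],"gripper":100},{"delta_rot":[0,0,0],"linear":[0.043,0.039,0],"gripper":100},{"delta_rot":[0,0,0],"linear":[0.043,0.039,0],"gripper":100},{"delta_rot":[0,0,0],"linear":[0.043,0.039,0],"gripper":100},{"delta_rot":[0,0,0],"linear":[0.043,0.039,0],"gripper":100},{"delta_rot":[0,0,0],"linear":[0.043,0.039,0],"gripper":100},{"delta_rot":[0,0,0],"linear":[0.043,0.039,0],"gripper":100},{"delta_rot":[0,0,0],"linear":[0.041,0.039,0],"gripper":100}]'
python3 - <<'E'
from h import *
c=capture("wrist"); addcam("w",c); cv2.imwrite("pics/w1.png",c["img"]); np.save("w1.npy",c["world_from_camera"])
goto([.550,.2197,.118],Rtool(-7.2))
E
```

```text
time_s: 1.4
tcp_pos: [0.5512, 0.2187, 0.3003]
ee_rot: [[0.992, -0.125, -0.0], [-0.125, -0.992, -0.0], [-0.0, 0.0, -1.0]]
wrist_force: [0.3, 0.8, 0.2]
gripper_width: 1.001
now [0.5541 0.214  0.2999] t 1.45 F [ 2.  -0.   1.6] grip 0.998
shift in tool-now [-0.0049 -0.0056  0.1819] in target tool [-0.0048 -0.0051  0.1819] rotvec [ 0.0028 -0.0004 -0.0057]
```

View pics/w1.png

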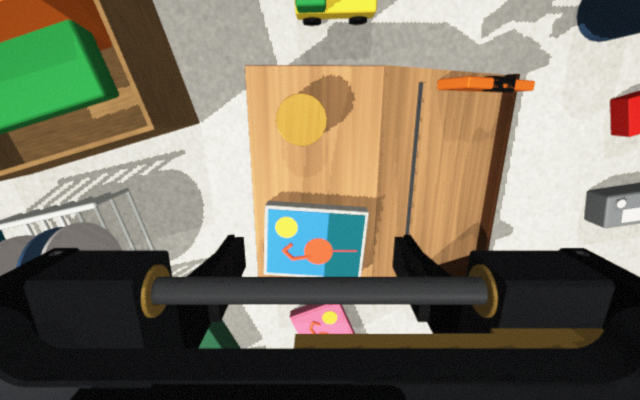

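```bash
python3 - <<'E'
from h import *
c=capture("wrist"); addcam("w",c); cv2.imwrite("pics/w2.png",cv2.resize(c["img"][50:300,220:540],None,fx=2.5,fy=2.4)); 
w=place(QS,[[.18,-.145,.112],[.03,-.145,.112]]); print("pred stand corners px",proj("w",w).round(1).tolist())
cc=np.array([.478,.229,np.radians(78.8)])
print("pred canvas px",proj("w",place(cc,[[.06,-.045,.132],[-.06,-.045,.132],[-.06,.045,.132],[.06,.045,.132]])).round(1).tolist())
goto([.550,.2197,.118],Rtool(-7.2))
E
```

```text
pred stand corners px [[240.1, 69.7], [381.5, 68.8]]
pred canvas px [[263.0, 208.3], [367.7, 214.6], [359.6, 283.3], [262.2, 277.9]]
now [0.5525 0.2163 0.2996] t 1.5 F [-0.7 -0.8  0.3] grip 1.002
shift in tool-now [-0.0028 -0.0034  0.1816] in target tool [-0.0029 -0.0031  0.1816] rotvec [ 0.0017  0.0008 -0.0065]
```

View pics/w2.png

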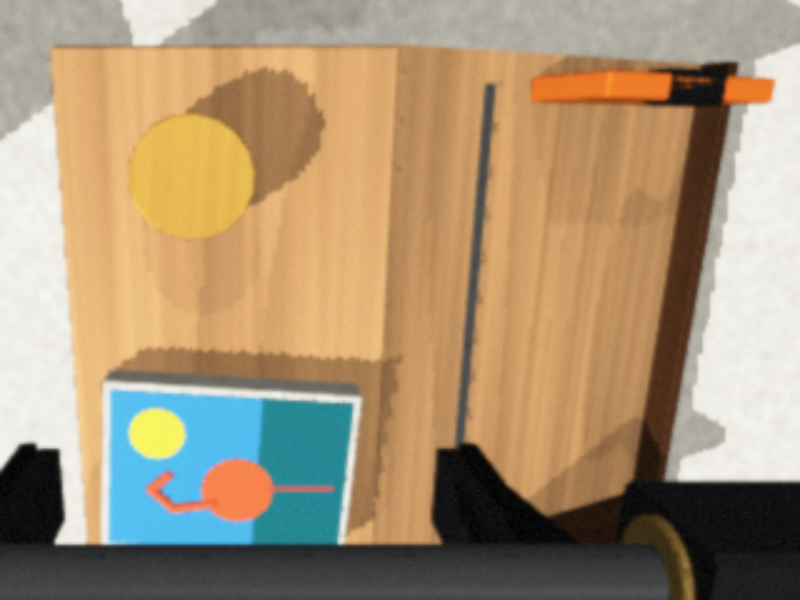

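```bash
python3 -m crank '[{"delta_rot":[0,0,0],"linear":[0,0,0.055],"gripper":100},{"delta_rot":[0,0,0],"linear":[0,0,0.055],"gripper":100},{"delta_rot":[0,0,0],"linear":[0,0,0.045],"gripper":100},{"delta_rot":[0,0,0],"linear":[0,0,0.025],"gripper":100},{"delta_rot":[0,0,0],"linear":[0,0,0],"gripper":100},{"delta_rot":[0,0,0],"linear":[0,0,0],"gripper":100}]'
python3 - <<'E'
from h import *
goto([.550,.2197,.118],Rtool(-7.2))
s=r.sense(); d=np.array(s["tcp_pos"])[:2]-QS[:2]; c,n=np.cos(QS[2]),np.sin(QS[2]); print(c*d[0]+n*d[1],-n*d[0]+c*d[1])
E
```

```text
time_s: 2.25
tcp_pos: [0.551, 0.221, 0.1218]
ee_rot: [[0.992, -0.125, 0.002], [-0.125, -0.992, 0.001], [0.002, -0.001, -1.0]]
wrist_force: [0.9, 0.1, 0.6]
gripper_width: 0.999
now [0.551  0.221  0.1218] t 2.25 F [0.9 0.1 0.6] grip 0.999
shift in tool-now [-0.0008  0.0014  0.0038] in target tool [-0.0008  0.0014  0.0038] rotvec [-0.0012 -0.0019  0.0006]
0.10547956430860475 -0.020937806415110942
```

```bash
python3 -m crank '[{"delta_rot":[0,0,0],"linear":[-0.008,0,0.003],"gripper":100},{"delta_rot":[0,0,0],"linear":[-0.006,0,0],"gripper":100},{"delta_rot":[0,0,0],"linear":[-0.006,0,0],"gripper":100},{"delta_rot":[0,0,0],"linear":[-0.005,0,0],"gripper":100},{"delta_rot":[0,0,0],"linear":[-0.005,0,0],"gripper":100},{"delta_rot":[0,0,0],"linear":[-0.004,0,0],"gripper":100},{"delta_rot":[0,0,0],"linear":[-0.003,0,0],"gripper":100},{"delta_rot":[0,0,0],"linear":[0,0,0],"gripper":100}]'
python3 - <<'E'
from h import *
for n in ("top","scene"):
    c=capture(n); x0,y0=(170,130) if n=="top" else (250,110); cv2.imwrite(f"pics/{n}2.png",cv2.resize(c["img"][y0:y0+140,x0:x0+170],None,fx=4,fy=4,interpolation=2))
s=r.sense(); d=np.array(s["tcp_pos"])[:2]-QS[:2]; c,n=np.cos(QS[2]),np.sin(QS[2]); print(c*d[0]+n*d[1],-n*d[0]+c*d[1])
E
```

```text
time_s: 3.25
tcp_pos: [0.5133, 0.225, 0.1175]
ee_rot: [[0.992, -0.125, -0.0], [-0.125, -0.992, 0.0], [-0.0, -0.0, -1.0]]
wrist_force: [1.7, 0.2, 1.3]
gripper_width: 0.997
0.10453111555173214 0.016994242736542268
```

View pics/top2.png

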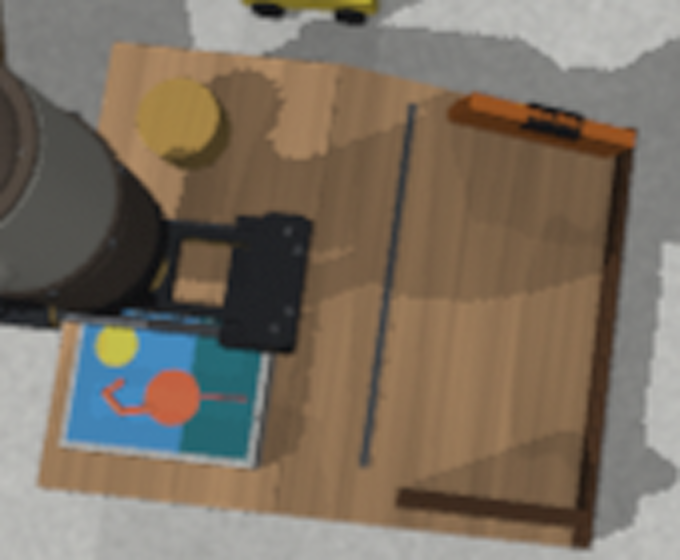

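View pics/scene2.png

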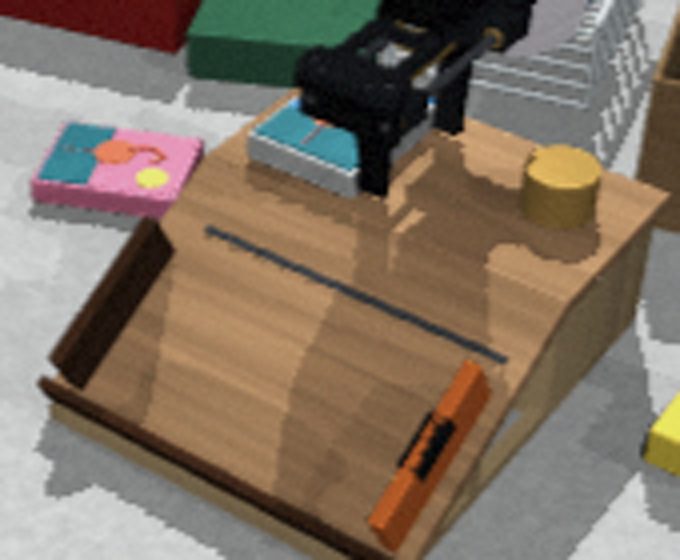

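```bash
python3 - <<'E'
from h import *
w=ray("top",[(185.5,240.75),(233.75,246.25)],.132)
d=w[:,:2]-QS[:2]; c,n=np.cos(QS[2]),np.sin(QS[2]); print(c*d[:,0]+n*d[:,1],-n*d[:,0]+c*d[:,1])
# next pose: back off, then behind the end
p=place(QS,[.195,.071,.15])[0]; print(p); goto(p,Rtool(-97.2))
E
```

```text
[0.15959695 0.04088779] [0.11774266 0.11810449]
[0.47099984 0.32136103 0.15      ]
now [0.5132 0.2248 0.1173] t 3.35 F [ 2.5 -0.2  1.3] grip 1.001
shift in tool-now [-0.0541 -0.0904 -0.0327] in target tool [-0.0905  0.054  -0.0327] rotvec [1.0000e-03 3.0000e-04 1.5706e+00]
```

```bash
python3 -m crank '[{"delta_rot":[0,0,0],"linear":[0.012,0,-0.015],"gripper":100},{"delta_rot":[0,0,0],"linear":[0,0,-0.045],"gripper":80},{"delta_rot":[0,0,0],"linear":[-0.033,-0.045,0],"gripper":60},{"delta_rot":[0,0,0],"linear":[-0.033,-0.045,0],"gripper":60},{"delta_rot":[0,0,0.1745],"linear":[0,0,0],"gripper":60},{"delta_rot":[0,0,0.1745],"linear":[0,0,0],"gripper":60},{"delta_rot":[0,0,0.1745],"linear":[0,0,0],"gripper":60},{"delta_rot":[0,0,0.1745],"linear":[0,0,0],"gripper":60},{"delta_rot":[0,0,0.1745],"linear":[0,0,0],"gripper":60},{"delta_rot":[0,0,0.1745],"linear":[0,0,0],"gripper":60}]'
python3 -m crank '[{"delta_rot":[0,0,0.1745],"linear":[0,0,0],"gripper":60},{"delta_rot":[0,0,0.1745],"linear":[0,0,0],"gripper":60},{"delta_rot":[0,0,0.1745],"linear":[0,0,0],"gripper":60},{"delta_rot":[0,0,0],"linear":[0,0,0],"gripper":60},{"delta_rot":[0,0,0],"linear":[0,0,0],"gripper":60}]'
python3 - <<'E'
from h import *
p=place(QS,[.195,.072,.118])[0]; goto(p,Rtool(-97.2))
c=capture("wrist"); addcam("w",c); cv2.imwrite("pics/w3.png",c["img"])
E
```

```text
time_s: 4.6
tcp_pos: [0.4702, 0.3202, 0.1764]
ee_rot: [[0.382, -0.924, -0.003], [-0.924, -0.382, -0.002], [0.001, 0.004, -1.0]]
wrist_force: [-0.8, -0.3, 0.7]
gripper_width: 0.595
time_s: 5.22
tcp_pos: [0.4709, 0.3207, 0.177]
ee_rot: [[-0.123, -0.992, -0.001], [-0.992, 0.123, -0.001], [0.001, 0.001, -1.0]]
wrist_force: [-0.2, 0.2, 0.1]
gripper_width: 0.601
now [0.4709 0.3207 0.177 ] t 5.225 F [-0.2  0.2  0.1] grip 0.601
shift in tool-now [-0.0008  0.0009  0.059 ] in target tool [-0.0007  0.0009  0.059 ] rotvec [ 0.0011 -0.0011  0.0025]
```

View pics/w3.png

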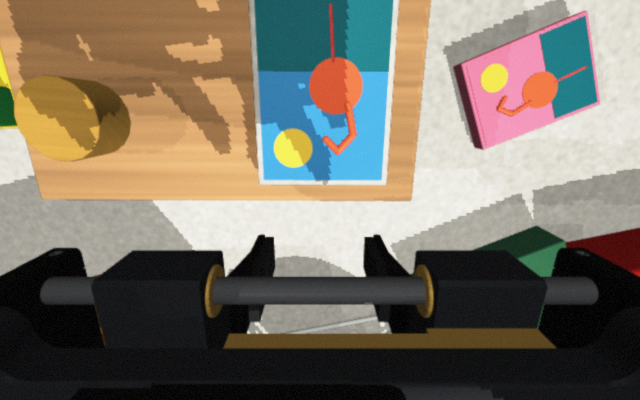

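```bash
python3 - <<'E'
from h import *
c=capture("wrist"); addcam("w",c)
W=np.vstack([ray("w",[(260,184),(385,184)],.132),ray("w",[(412,199),(42,199)],.112)])
d=W[:,:2]-QS[:2]; c,n=np.cos(QS[2]),np.sin(QS[2]); print((c*d[:,0]+n*d[:,1]).round(4),(-n*d[:,0]+c*d[:,1]).round(4))
E
python3 -m crank '[{"delta_rot":[0,0,0],"linear":[0,0,0.035],"gripper":60},{"delta_rot":[0,0,0],"linear":[0,0,0.024],"gripper":60},{"delta_rot":[0,0,0],"linear":[0.01,0,0],"gripper":60},{"delta_rot":[0,0,0],"linear":[0.008,0,0],"gripper":60},{"delta_rot":[0,0,0],"linear":[0.006,0,0],"gripper":60},{"delta_rot":[0,0,0],"linear":[0.006,0,0],"gripper":60},{"delta_rot":[0,0,0],"linear":[0,0,0],"gripper":60}]'
```

```text
[0.1635 0.1634 0.1802 0.1808] [ 0.0299  0.1173  0.1436 -0.1444]
time_s: 6.2
tcp_pos: [0.4678, 0.2911, 0.1194]
ee_rot: [[-0.125, -0.992, 0.001], [-0.992, 0.125, 0.001], [-0.001, -0.001, -1.0]]
wrist_force: [-0.1, 0.1, 0.2]
gripper_width: 0.601
```

```bash
python3 -m crank '[{"delta_rot":[0,0,0],"linear":[0.008,0,0],"gripper":60},{"delta_rot":[0,0,0],"linear":[0.008,0,0],"gripper":60},{"delta_rot":[0,0,0],"linear":[0.008,0,0],"gripper":60},{"delta_rot":[0,0,0],"linear":[0.008,0,0],"gripper":60},{"delta_rot":[0,0,0],"linear":[0.008,0,0],"gripper":60},{"delta_rot":[0,0,0],"linear":[0.007,0,0],"gripper":60},{"delta_rot":[0,0,0],"linear":[0.007,0,0],"gripper":60},{"delta_rot":[0,0,0],"linear":[0,0,0],"gripper":60}]'
python3 - <<'E'
from h import *
for n in ("top","scene"):
    c=capture(n); x0,y0=(170,130) if n=="top" else (250,110); cv2.imwrite(f"pics/{n}3.png",cv2.resize(c["img"][y0:y0+140,x0:x0+170],None,fx=4,fy=4,interpolation=2))
s=r.sense(); d=np.array(s["tcp_pos"])[:2]-QS[:2]; c,n=np.cos(QS[2]),np.sin(QS[2]); print(c*d[0]+n*d[1],-n*d[0]+c*d[1])
E
```

```text
time_s: 7.2
tcp_pos: [0.46, 0.2363, 0.1181]
ee_rot: [[-0.126, -0.992, -0.002], [-0.992, 0.126, -0.002], [0.002, 0.002, -1.0]]
wrist_force: [0.7, 0.4, 0.7]
gripper_width: 0.603
0.10952676757661664 0.07130552273183058
```

View pics/top3.png

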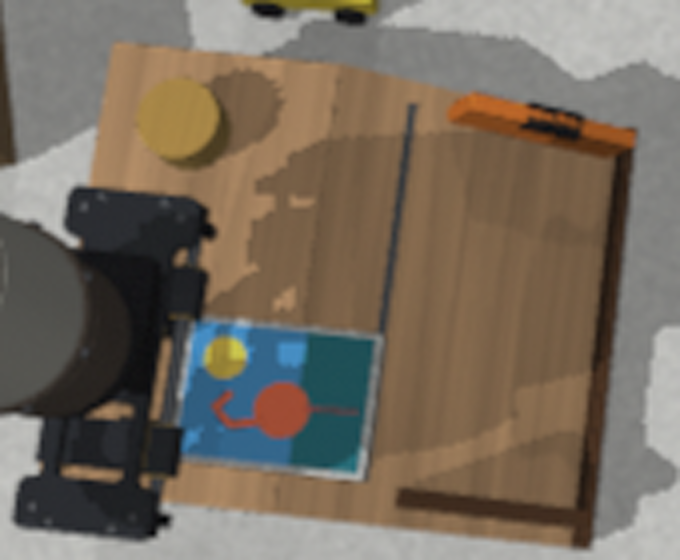

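View pics/scene3.png

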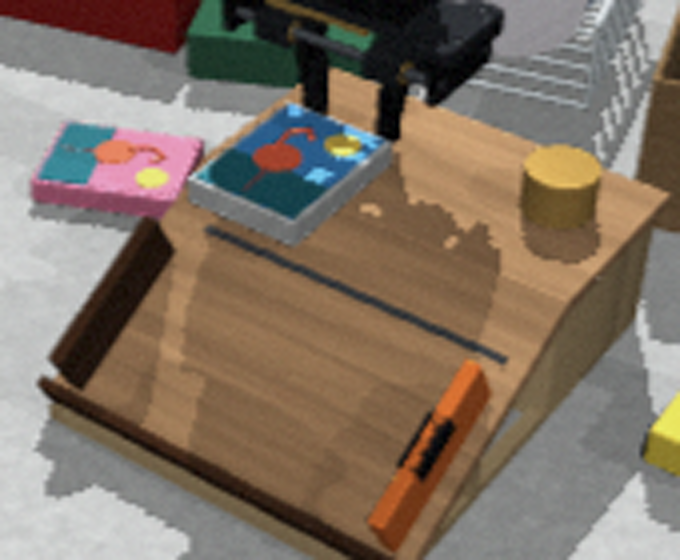

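```bash
python3 -m crank '[{"delta_rot":[0,0,0],"linear":[0.005,0,0],"gripper":60},{"delta_rot":[0,0,0],"linear":[0.003,0,0],"gripper":60},{"delta_rot":[0,0,0],"linear":[0.002,0,0],"gripper":60},{"delta_rot":[0,0,0],"linear":[0.002,0,0],"gripper":60},{"delta_rot":[0,0,0],"linear":[0.002,0,0],"gripper":60},{"delta_rot":[0,0,0],"linear":[0.002,0,0],"gripper":60},{"delta_rot":[0,0,0],"linear":[0.002,0,0],"gripper":60},{"delta_rot":[0,0,0],"linear":[0.002,0,0],"gripper":60},{"delta_rot":[0,0,0],"linear":[0,0,0],"gripper":60},{"delta_rot":[0,0,0],"linear":[0,0,0],"gripper":60}]'
python3 - <<'E'
from h import *
for n in ("top","scene"):
    c=capture(n); x0,y0=(170,130) if n=="top" else (250,110); cv2.imwrite(f"pics/{n}4.png",cv2.resize(c["img"][y0:y0+140,x0:x0+170],None,fx=4,fy=4,interpolation=2))
s=r.sense(); d=np.array(s["tcp_pos"])[:2]-QS[:2]; c,n=np.cos(QS[2]),np.sin(QS[2]); print(c*d[0]+n*d[1],-n*d[0]+c*d[1])
E
```

```text
time_s: 8.55
tcp_pos: [0.4576, 0.2169, 0.118]
ee_rot: [[-0.125, -0.992, -0.002], [-0.992, 0.126, -0.002], [0.002, 0.002, -1.0]]
wrist_force: [0.3, 0.0, 0.6]
gripper_width: 0.601
0.09000293800019131 0.07103136867724036
```

View pics/top4.png

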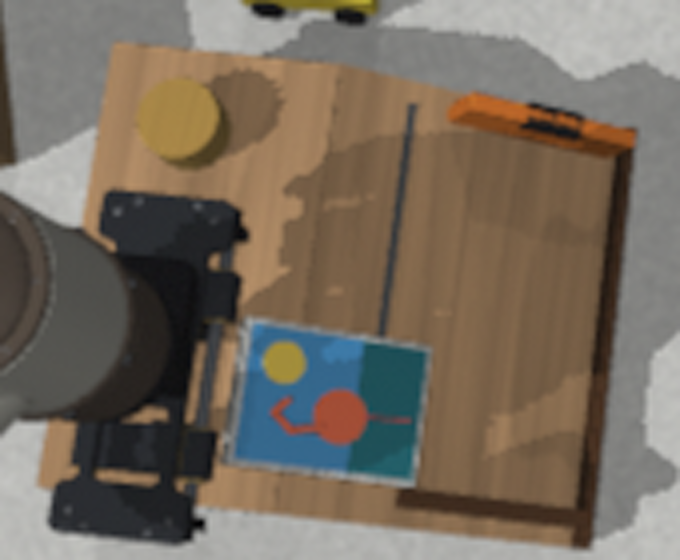

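View pics/scene4.png

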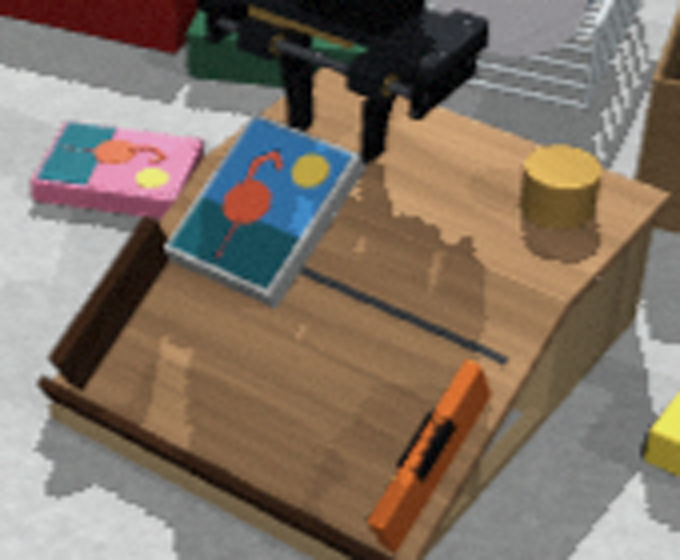

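```bash
cat >> h.py <<'E'
def fitslope(obs,q0,QS=QS):
    # obs (cam,uv,localP) local frame on slope: pose (x,y,yaw)
    f=lambda q:np.concatenate([proj(c,sl2w(QS,place(q,P)))[0]-uv for c,uv,P in obs])
    s=least_squares(f,q0,loss="soft_l1"); return s.x,s.fun.reshape(-1,2)
E
python3 - <<'E'
from h import *
t=lambda u,v:("top",np.array([170+u/4,130+v/4]))
s=lambda u,v:("scene",np.array([250+u/4,110+v/4]))
C={"a":[.06,-.045,.02],"b":[-.06,-.045,.02],"c":[-.06,.045,.02],"d":[.06,.045,.02]}
T=[(*t(247,318),C["a"]),(*t(431,348),C["b"]),(*t(415,484),C["c"]),(*t(230,463),C["d"])]
S=[(*s(360,157),C["a"]),(*s(275,293),C["b"]),(*s(168,245),C["c"]),(*s(258,118),C["d"])]
for o in (T,S,T+S):
    q,e=fitslope([(c,u,np.array(p)) for c,u,p in o],[.16,.07,0]); print(q.round(4),np.degrees(q[2]).round(2),e.round(1).tolist())
E
```

```text
[0.1801 0.0749 0.0118] 0.68 [[-0.0, -0.5], [0.6, -0.9], [0.4, 0.7], [-1.0, 0.6]]
[0.1798 0.0664 0.0028] 0.16 [[1.4, -0.9], [-0.4, 1.0], [-0.5, 0.9], [-0.1, -1.8]]
[0.1804 0.0722 0.0112] 0.64 [[0.0, -1.7], [0.6, -1.9], [0.4, -0.4], [-0.9, -0.6], [-0.3, -2.0], [-1.8, -0.0], [-1.9, 0.2], [-1.8, -2.6]]
```

```bash
python3 - <<'E'
from h import *
R=Rtool(-97.2,-27); n=sl2w(QS,[0,0,1])[0]-sl2w(QS,[0,0,0])[0]; print("check z.-n",R[:,2]@n)
p=sl2w(QS,[.268,.0715,.006])[0]; print(p); goto(p,R)
E
```

```text
check z.-n -1.0
[0.4568507  0.21334848 0.14701549]
now [0.4578 0.2172 0.1181] t 8.65 F [0.4 0.3 0.4] grip 0.598
shift in tool-now [ 0.004   0.0005 -0.0289] in target tool [-0.0096  0.0005 -0.0275] rotvec [ 1.100e-03 -4.726e-01 -4.000e-04]
```

```bash
python3 -m crank '[{"delta_rot":[0,0,0],"linear":[-0.008,0,-0.03],"gripper":60},{"delta_rot":[0,-0.157,0],"linear":[0,0,0],"gripper":60},{"delta_rot":[0,-0.157,0],"linear":[0,0,0],"gripper":60},{"delta_rot":[0,-0.157,0],"linear":[0,0,0],"gripper":60},{"delta_rot":[0,0,0],"linear":[0.008,0,-0.0045],"gripper":60},{"delta_rot":[0,0,0],"linear":[0,0,0],"gripper":60},{"delta_rot":[0,0,0],"linear":[0,0,0],"gripper":60}]'
python3 - <<'E'
from h import *
R=Rtool(-97.2,-27);p=sl2w(QS,[.268,.0715,.006])[0]; goto(p,R)
c=capture("scene"); cv2.imwrite("pics/scene5.png",cv2.resize(c["img"][90:250,250:420],None,fx=4,fy=3.75,interpolation=2))
E
```

```text
time_s: 9.52
tcp_pos: [0.458, 0.2171, 0.1489]
ee_rot: [[-0.11, -0.992, 0.056], [-0.885, 0.123, 0.449], [-0.452, -0.0, -0.892]]
wrist_force: [-0.1, -0.7, 0.8]
gripper_width: 0.598
now [0.458  0.2171 0.1489] t 9.525 F [-0.1 -0.7  0.8] grip 0.598
shift in tool-now [ 0.0043  0.0007 -0.0001] in target tool [ 0.0043  0.0006 -0.0001] rotvec [ 0.0008 -0.0019  0.0018]
```

View pics/scene5.png

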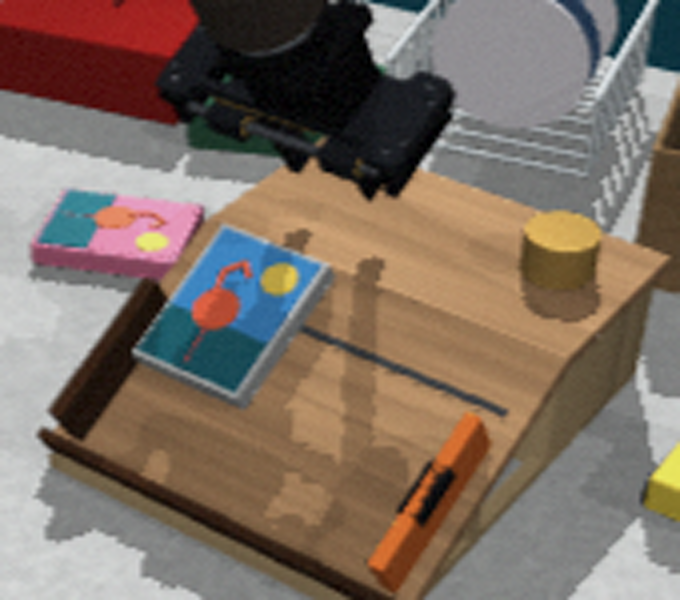

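```bash
python3 - <<'E'
from h import *
for n in ("top","scene"):
    c=capture(n); x0,y0=(170,130) if n=="top" else (250,110); cv2.imwrite(f"pics/{n}6.png",cv2.resize(c["img"][y0:y0+140,x0:x0+170],None,fx=4,fy=4,interpolation=2))
E
```

```text
(no output)
```

View pics/top6.png

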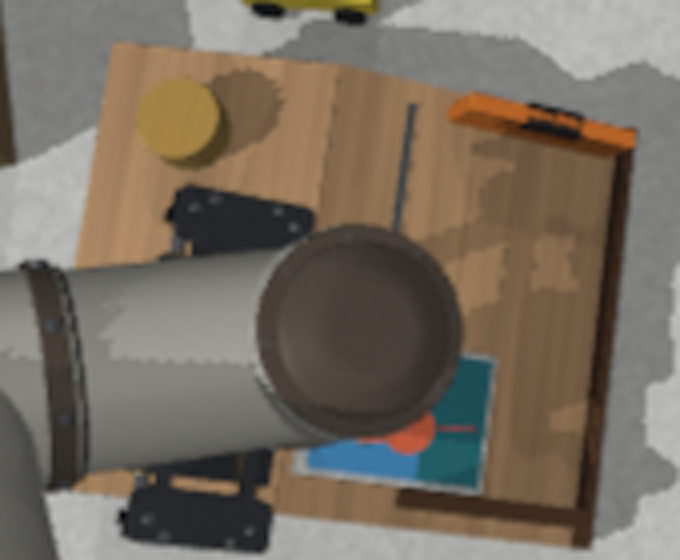

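View pics/scene6.png

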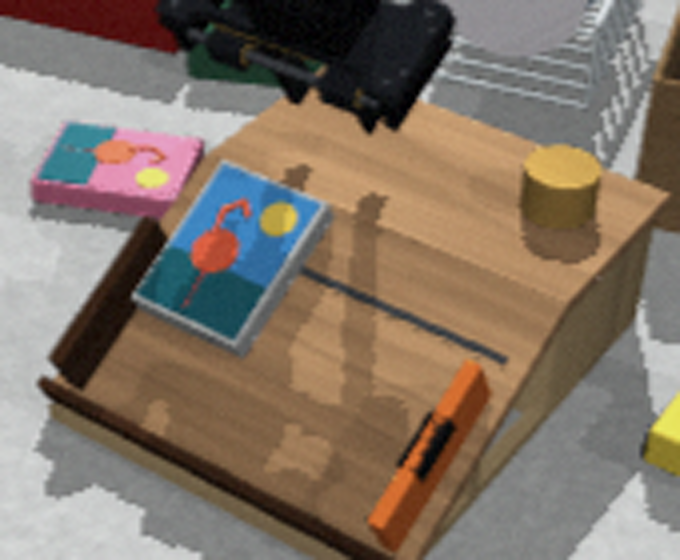

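```bash
python3 - <<'E'
from h import *
t=lambda u,v:("top",np.array([170+u/4,130+v/4]))
s=lambda u,v:("scene",np.array([250+u/4,110+v/4]))
C={"a":[.06,-.045,.02],"b":[-.06,-.045,.02],"c":[-.06,.045,.02],"d":[.06,.045,.02]}
T=[(*t(496,357),C["b"]),(*t(480,493),C["c"])]
S=[(*s(330,209),C["a"]),(*s(241,346),C["b"]),(*s(133,296),C["c"]),(*s(222,161),C["d"])]
for o in (T,S):
    q,e=fitslope([(c,u,np.array(p)) for c,u,p in o],[.16,.07,0]); print(q.round(4),np.degrees(q[2]).round(2),e.round(1).tolist())
E
```

```text
[0.1369 0.0745 0.0031] 0.18 [[0.1, -0.4], [-0.0, 0.4]]
[0.1372 0.0675 0.0122] 0.7 [[0.4, -1.7], [-0.4, 0.8], [-0.3, 0.9], [0.3, -0.6]]
```

```bash
python3 -m crank '[{"delta_rot":[0,0,0],"linear":[0.018,0,0],"gripper":60},{"delta_rot":[0,0,0],"linear":[0.018,0,0],"gripper":60},{"delta_rot":[0,0,0],"linear":[0.016,0,0],"gripper":60},{"delta_rot":[0,0,0],"linear":[0.008,0,0],"gripper":60},{"delta_rot":[0,0,0],"linear":[0.008,0,0],"gripper":60},{"delta_rot":[0,0,0],"linear":[0.008,0,0],"gripper":60},{"delta_rot":[0,0,0],"linear":[0.008,0,0],"gripper":60},{"delta_rot":[0,0,0],"linear":[0.008,0,0],"gripper":60},{"delta_rot":[0,0,0],"linear":[0.008,0,0],"gripper":60},{"delta_rot":[0,0,0],"linear":[0.008,0,0],"gripper":60}]'
python3 - <<'E'
from h import *
R=Rtool(-97.2,-27);p=sl2w(QS,[.132,.0715,.006])[0]; goto(p,R)
for n in ("top","scene"):
    c=capture(n); x0,y0=(170,130) if n=="top" else (250,110); cv2.imwrite(f"pics/{n}7.png",cv2.resize(c["img"][y0:y0+140,x0:x0+170],None,fx=4,fy=4,interpolation=2))
E
```

```text
time_s: 10.92
tcp_pos: [0.446, 0.1207, 0.0997]
ee_rot: [[-0.112, -0.992, 0.057], [-0.884, 0.125, 0.45], [-0.454, -0.0, -0.891]]
wrist_force: [-0.7, -0.3, -0.7]
gripper_width: 0.597
now [0.446  0.1207 0.0997] t 10.925 F [-0.7 -0.3 -0.7] grip 0.597
shift in tool-now [0.0314 0.0009 0.0002] in target tool [0.0314 0.0009 0.0002] rotvec [-0.     -0.0002  0.0001]
```

View pics/scene7.png

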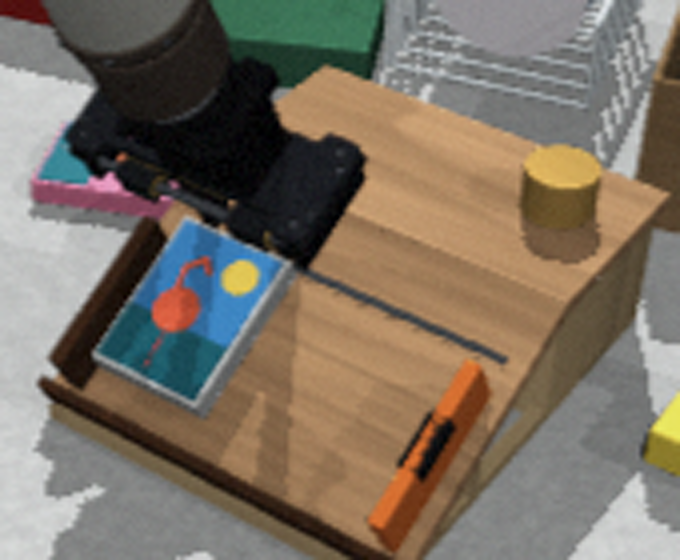

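```bash
python3 -m crank '[{"delta_rot":[0,0,0],"linear":[0.007,0,0],"gripper":60},{"delta_rot":[0,0,0],"linear":[0.006,0,0],"gripper":60},{"delta_rot":[0,0,0],"linear":[0.005,0,0],"gripper":60},{"delta_rot":[0,0,0],"linear":[0.003,0,0],"gripper":60},{"delta_rot":[0,0,0],"linear":[0.003,0,0],"gripper":60},{"delta_rot":[0,0,0],"linear":[0.002,0,0],"gripper":60},{"delta_rot":[0,0,0],"linear":[0,0,0],"gripper":60}]'
python3 - <<'E'
from h import *
R=Rtool(-97.2,-27);p=sl2w(QS,[.1295,.0715,.006])[0]; goto(p,R)
for n in ("top","scene"):
    c=capture(n); x0,y0=(170,130) if n=="top" else (250,110); cv2.imwrite(f"pics/{n}8.png",cv2.resize(c["img"][y0:y0+140,x0:x0+170],None,fx=4,fy=4,interpolation=2))
E
```

```text
time_s: 11.9
tcp_pos: [0.4432, 0.0981, 0.0881]
ee_rot: [[-0.112, -0.992, 0.057], [-0.884, 0.125, 0.45], [-0.454, 0.0, -0.891]]
wrist_force: [0.8, -0.0, -0.3]
gripper_width: 0.601
now [0.4432 0.0981 0.0881] t 11.9 F [ 0.8 -0.  -0.3] grip 0.601
shift in tool-now [0.0083 0.0009 0.0002] in target tool [0.0083 0.0009 0.0002] rotvec [ 0.0001 -0.0002 -0.    ]
```

View pics/scene8.png

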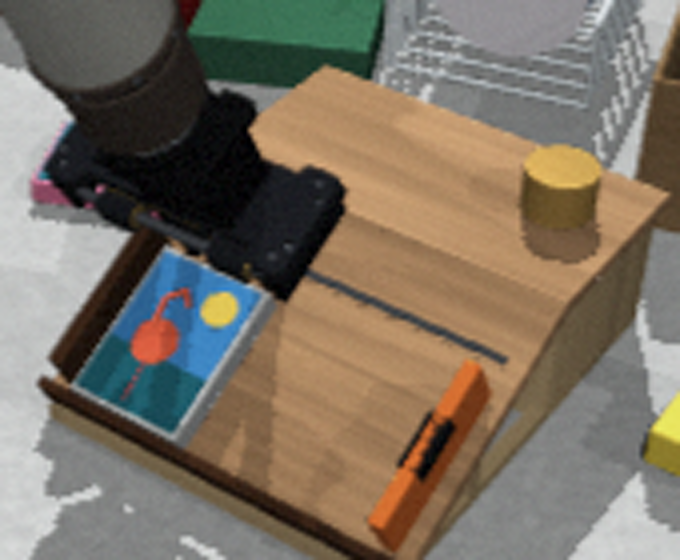

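View pics/top8.png

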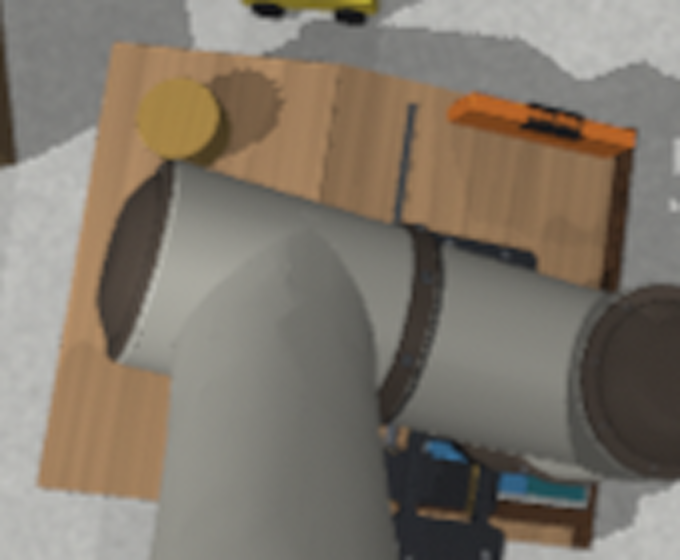

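```bash
python3 -m crank '[{"delta_rot":[0,0,0],"linear":[0.003,0,0],"gripper":60},{"delta_rot":[0,0,0],"linear":[0.002,0,0],"gripper":60},{"delta_rot":[0,0,0],"linear":[0.002,0,0],"gripper":60},{"delta_rot":[0,0,0],"linear":[0,0,0],"gripper":60}]'
python3 - <<'E'
from h import *
R=Rtool(-97.2,-27);p=sl2w(QS,[.1295,.0715,.006])[0]; goto(p,R)
E
```

```text
time_s: 12.5
tcp_pos: [0.4428, 0.0944, 0.0863]
ee_rot: [[-0.112, -0.992, 0.057], [-0.882, 0.126, 0.455], [-0.458, 0.0, -0.889]]
wrist_force: [-0.9, 8.9, 5.7]
gripper_width: 0.6
now [0.4428 0.0944 0.0863] t 12.5 F [-0.9  8.9  5.7] grip 0.6
shift in tool-now [0.0042 0.001  0.0002] in target tool [0.0042 0.001  0.0002] rotvec [ 0.0001  0.0047 -0.0005]
```

```bash
python3 - <<'E'
from h import *
a=np.radians(102); p=np.array([.5816,-.317,.2])+.01*np.array([np.cos(a),np.sin(a),0]); print(p)
s=r.sense(); p0=np.array(s["tcp_pos"]);R0=np.array(s["ee_rot"])
p1=p0+R0@[-.012,0,-.09]; print("p1",p1)
R=Rtool(-78); print("from p1 in target",R.T@(p-p1), "in untilted",Rtool(-97.2).T@(p-p1))
E
python3 -m crank '[{"delta_rot":[0,0,0],"linear":[-0.012,0,0],"gripper":60},{"delta_rot":[0,0,0],"linear":[0,0,-0.04],"gripper":80},{"delta_rot":[0,0,0],"linear":[0,0,-0.05],"gripper":100},{"delta_rot":[0,0.157,0],"linear":[0,0,-0.02],"gripper":100},{"delta_rot":[0,0.157,0],"linear":[0,0,-0.02],"gripper":100},{"delta_rot":[0,0.157,0],"linear":[0,0,-0.02],"gripper":100},{"delta_rot":[0,0,-0.1675],"linear":[0,0,0],"gripper":100},{"delta_rot":[0,0,-0.1675],"linear":[0,0,0],"gripper":100}]'
python3 - <<'E'
from h import *
c=capture("scene"); cv2.imwrite("pics/scene9.png",cv2.resize(c["img"][110:250,250:420],None,fx=4,fy=4,interpolation=2))
c=capture("top"); cv2.imwrite("pics/top9.png",cv2.resize(c["img"][130:270,170:340],None,fx=4,fy=4,interpolation=2))
goto([.5795,-.307,.2],Rtool(-78))
E
```

```text
[ 0.57952088 -0.30721852  0.2       ]
p1 [0.43903177 0.06410909 0.17176847]
from p1 in target [ 0.39242255 -0.06021573 -0.02823153] in untilted [ 0.35079163 -0.185921   -0.02823153]
time_s: 13.5
tcp_pos: [0.4362, 0.0445, 0.2273]
ee_rot: [[0.215, -0.977, 0.001], [-0.977, -0.215, -0.001], [0.001, -0.001, -1.0]]
wrist_force: [-0.9, -0.1, 0.2]
gripper_width: 0.998
now [0.4363 0.0441 0.2272] t 13.6 F [ 0.6  0.5 -0.5] grip 1.0
shift in tool-now [ 0.3732 -0.0668  0.0275] in target tool [ 0.3732 -0.0671  0.0272] rotvec [-0.0003 -0.0007  0.0007]
```

View pics/scene9.png

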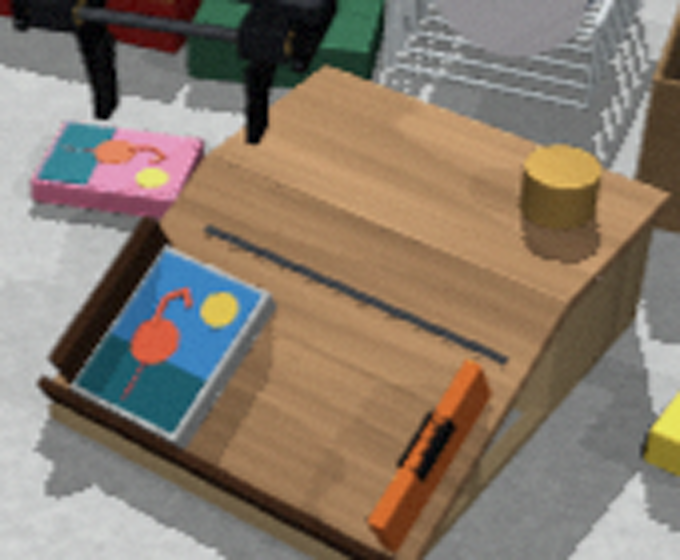

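View pics/top9.png

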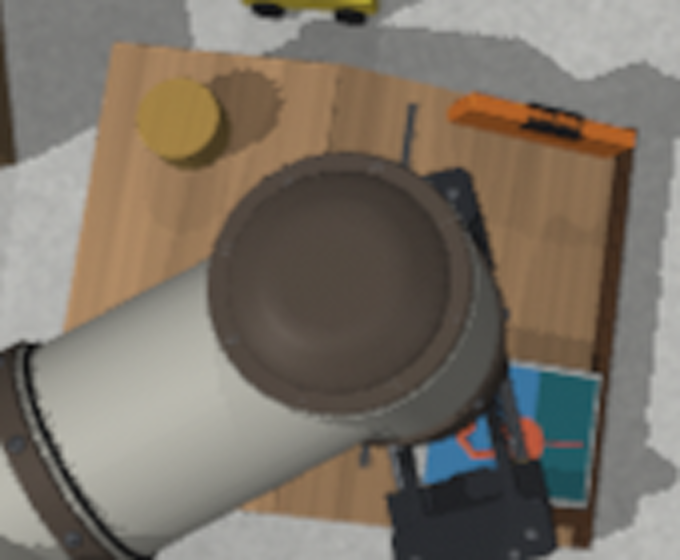

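```bash
python3 -m crank '[{"delta_rot":[0,0,0],"linear":[0.047,-0.0084,0],"gripper":100},{"delta_rot":[0,0,0],"linear":[0.047,-0.0084,0],"gripper":100},{"delta_rot":[0,0,0],"linear":[0.047,-0.0084,0],"gripper":100},{"delta_rot":[0,0,0],"linear":[0.047,-0.0084,0],"gripper":100},{"delta_rot":[0,0,0],"linear":[0.047,-0.0084,0],"gripper":100},{"delta_rot":[0,0,0],"linear":[0.047,-0.0084,0],"gripper":100},{"delta_rot":[0,0,0],"linear":[0.047,-0.0084,0],"gripper":100},{"delta_rot":[0,0,0],"linear":[0.044,-0.0084,0],"gripper":100},{"delta_rot":[0,0,0],"linear":[0,0,0],"gripper":100},{"delta_rot":[0,0,0],"linear":[0,0,0],"gripper":100}]'
python3 - <<'E'
from h import *
c=capture("wrist"); addcam("w",c); cv2.imwrite("pics/w10.png",c["img"]); np.save("w10.npy",np.array(c["world_from_camera"]))
goto([.5795,-.307,.2],Rtool(-78))
E
```

```text
time_s: 14.85
tcp_pos: [0.5791, -0.3068, 0.2266]
ee_rot: [[0.206, -0.979, -0.001], [-0.979, -0.206, 0.0], [-0.001, 0.001, -1.0]]
wrist_force: [0.0, 1.0, -0.4]
gripper_width: 1.001
now [ 0.5792 -0.3064  0.2271] t 14.9 F [0.3 0.1 0.7] grip 1.003
shift in tool-now [ 0.0007 -0.0001  0.0271] in target tool [ 0.0007 -0.0001  0.0271] rotvec [ 0.0006  0.0002 -0.0008]
```

View pics/w10.png

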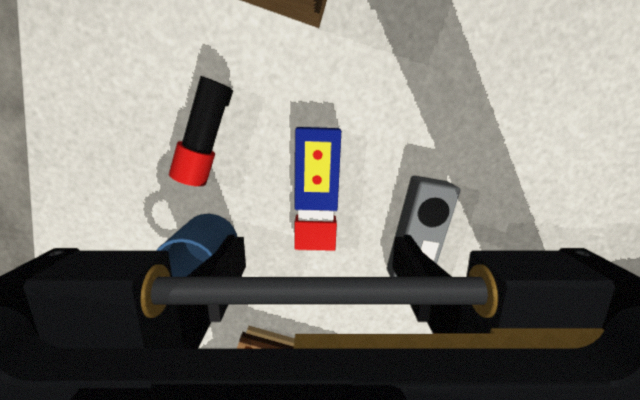

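```bash
python3 - <<'E'
from h import *
c=cv2.imread("pics/w10.png"); cv2.imwrite("pics/w10c.png",cv2.resize(c[110:260,260:380],None,fx=4,fy=4,interpolation=2))
E
```

```text
(no output)
```

View pics/w10c.png

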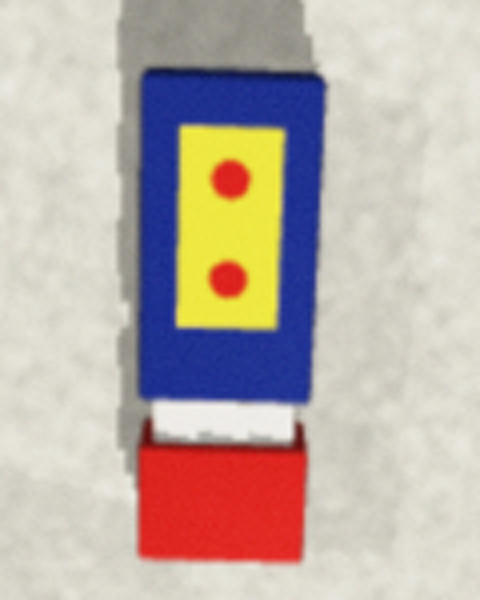

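```bash
python3 - <<'E'
from h import *
CAM["w"]=(304.56675,318.79176,201.12264,np.load("w10.npy"))
px=lambda L:[(260+u/4,110+v/4) for u,v in L]
b=ray("w",px([(142,74),(324,78),(309,402),(140,398)]),.03); k=ray("w",px([(143,446),(305,452),(302,562),(138,557)]),.03)
print(b.round(4)[:,:2].tolist(),k.round(4)[:,:2].tolist())
lo=(b[0]+b[1])/2; hi=(b[2]+b[3])/2; ce=(k[2]+k[3])/2
print(np.linalg.norm(b[0]-b[1]),np.linalg.norm(hi-lo),np.linalg.norm(ce-lo)); 
for x,y in((lo,hi),(lo,ce)): print(np.degrees(np.arctan2(*(y-x)[[1,0]])))
print("origin",(lo+hi)/2,"tcp px",proj("w",[[.5795,-.307,.03]]))
E
```

```text
[[0.6169, -0.3593], [0.5656, -0.369], [0.5478, -0.2723], [0.5995, -0.2628]] [[0.5956, -0.2474], [0.5454, -0.2559], [0.5378, -0.2185], [0.5901, -0.2093]]
0.05225177559265315 0.09816471975847046 0.15266122734707116
100.31657498710442
100.27961823001709
origin [ 0.58244532 -0.31586227  0.03      ] tcp px [[318.04634974 178.68765532]]
```

```bash
python3 -m crank '[{"delta_rot":[0,0,0.03],"linear":[0,-0.0018,0.05],"gripper":100},{"delta_rot":[0,0,0],"linear":[0,0,0.055],"gripper":100},{"delta_rot":[0,0,0],"linear":[0,0,0.055],"gripper":100},{"delta_rot":[0,0,0],"linear":[0,0,0.04],"gripper":100},{"delta_rot":[0,0,0],"linear":[0,0,0.021],"gripper":100},{"delta_rot":[0,0,0],"linear":[0,0,0],"gripper":100},{"delta_rot":[0,0,0],"linear":[0,0,0],"gripper":55}]'
python3 -m crank '[{"delta_rot":[0,0,0],"linear":[0,0,0],"gripper":40},{"delta_rot":[0,0,0],"linear":[0,0,0],"gripper":40},{"delta_rot":[0,0,0],"linear":[0,0,0],"gripper":40}]'
```

```text
time_s: 15.78
tcp_pos: [0.5825, -0.3063, 0.008]
ee_rot: [[0.18, -0.984, 0.003], [-0.984, -0.18, -0.001], [0.002, -0.002, -1.0]]
wrist_force: [0.0, 0.2, 0.5]
gripper_width: 0.95
time_s: 16.15
tcp_pos: [0.5816, -0.3067, 0.0068]
ee_rot: [[0.178, -0.984, 0.001], [-0.984, -0.178, -0.0], [0.0, -0.001, -1.0]]
wrist_force: [-0.2, -0.2, -0.1]
gripper_width: 0.632
```

```bash
python3 -m crank '[{"delta_rot":[0,0,0],"linear":[0,0,0],"gripper":40},{"delta_rot":[0,0,0],"linear":[0,0,-0.01],"gripper":40},{"delta_rot":[0,0,0],"linear":[0,0,-0.03],"gripper":40},{"delta_rot":[0,0,0],"linear":[0,0,-0.05],"gripper":40},{"delta_rot":[0,0,0],"linear":[0,0,-0.055],"gripper":40},{"delta_rot":[0,0,0],"linear":[0,0,-0.035],"gripper":40},{"delta_rot":[0,0,0],"linear":[0,0,0],"gripper":40}]'
python3 - <<'E'
from h import *
p=sl2w(QS,[.080,-.028,.07])[0]; print(p); R=Rtool(-97.2,-27); goto(p,R)
s=r.sense(); R0=Rtool(-79.75); print(R0.T@(p-np.array(s["tcp_pos"])), Rtool(-97.2).T@(p-np.array(s["tcp_pos"])))
E
```

```text
time_s: 17.02
tcp_pos: [0.5828, -0.3071, 0.1899]
ee_rot: [[0.179, -0.984, 0.007], [-0.984, -0.179, -0.002], [0.003, -0.006, -1.0]]
wrist_force: [-0.2, 0.3, -2.9]
gripper_width: 0.617
[0.53093004 0.00586317 0.1186897 ]
now [ 0.5828 -0.3071  0.1899] t 17.025 F [-0.2  0.3 -2.9] grip 0.617
shift in tool-now [-0.3174 -0.0044  0.0702] in target tool [-0.2386  0.0907  0.2015] rotvec [ 0.0653 -0.4698  0.3012]
[-0.31721563 -0.00464647  0.07120117] [-0.3040104   0.0906919   0.07120117]
```

```bash
python3 -m crank '[{"delta_rot":[0,0,0.152],"linear":[0,0,0],"gripper":40},{"delta_rot":[0,0,0.152],"linear":[0,0,0],"gripper":40},{"delta_rot":[0,0,0],"linear":[-0.04,0.012,0],"gripper":40},{"delta_rot":[0,0,0],"linear":[-0.045,0.0134,0],"gripper":40},{"delta_rot":[0,0,0],"linear":[-0.045,0.0134,0],"gripper":40},{"delta_rot":[0,0,0],"linear":[-0.045,0.0134,0],"gripper":40},{"delta_rot":[0,0,0],"linear":[-0.045,0.0134,0],"gripper":40},{"delta_rot":[0,0,0],"linear":[-0.045,0.0134,0],"gripper":40},{"delta_rot":[0,0,0],"linear":[-0.039,0.0117,0],"gripper":40}]'
python3 -m crank '[{"delta_rot":[0,-0.157,0],"linear":[0,0,0],"gripper":40},{"delta_rot":[0,-0.157,0],"linear":[0,0,0],"gripper":40},{"delta_rot":[0,-0.157,0],"linear":[0,0,0],"gripper":40},{"delta_rot":[0,0,0],"linear":[0.011,0,0.021],"gripper":40},{"delta_rot":[0,0,0],"linear":[0.011,0,0.021],"gripper":40},{"delta_rot":[0,0,0],"linear":[0.011,0,0.021],"gripper":40},{"delta_rot":[0,0,0],"linear":[0,0,0],"gripper":40},{"delta_rot":[0,0,0],"linear":[0,0,0],"gripper":40}]'
python3 - <<'E'
from h import *
p=sl2w(QS,[.066,-.028,.008])[0]; print(p); R=Rtool(-97.2,-27); goto(p,R)
c=capture("scene"); cv2.imwrite("pics/scene11.png",cv2.resize(c["img"][110:260,230:430],None,fx=4,fy=4,interpolation=2))
c=capture("top"); cv2.imwrite("pics/top11.png",cv2.resize(c["img"][130:270,170:340],None,fx=4,fy=4,interpolation=2))
E
```

```text
time_s: 18.15
tcp_pos: [0.5271, 0.0076, 0.1839]
ee_rot: [[-0.124, -0.992, -0.005], [-0.992, 0.124, -0.0], [0.001, 0.005, -1.0]]
wrist_force: [0.7, 0.8, -2.9]
gripper_width: 0.615
time_s: 19.15
tcp_pos: [0.529, 0.0053, 0.1149]
ee_rot: [[-0.111, -0.992, 0.056], [-0.884, 0.124, 0.45], [-0.453, 0.001, -0.891]]
wrist_force: [0.6, -0.8, -3.2]
gripper_width: 0.615
[0.53289443 0.0214129  0.05709143]
now [0.529  0.0053 0.1149] t 19.15 F [ 0.6 -0.8 -3.2] grip 0.615
shift in tool-now [ 0.0115 -0.0019  0.059 ] in target tool [ 0.0116 -0.0019  0.059 ] rotvec [ 0.0011 -0.0008  0.0008]
```

View pics/scene11.png

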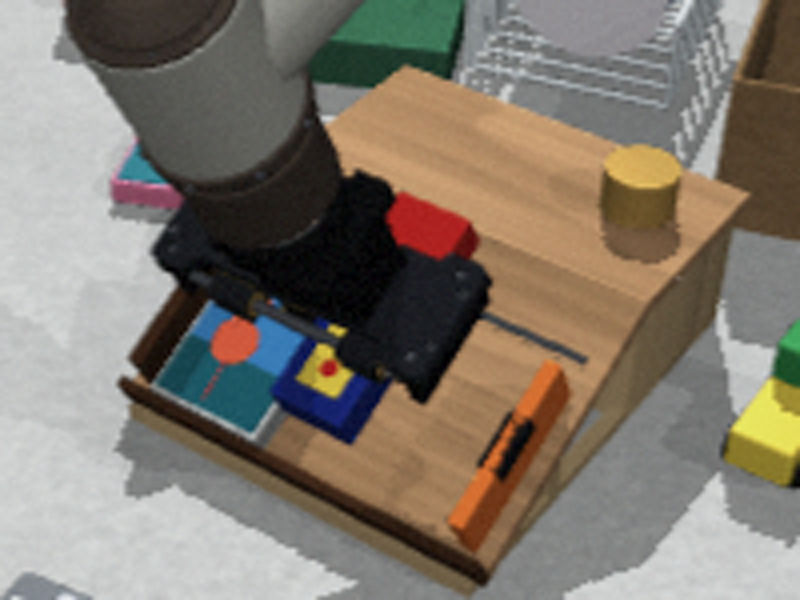

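View pics/top11.png

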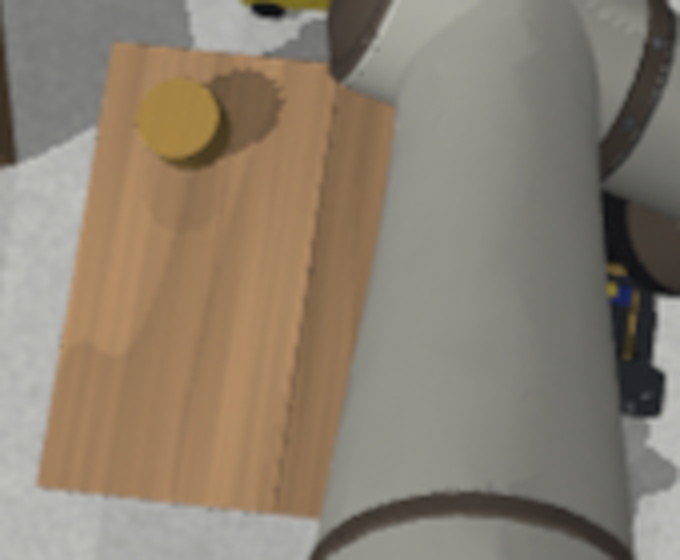

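```bash
python3 -m crank '[{"delta_rot":[0,0,0],"linear":[0.004,-0.002,0.02],"gripper":40},{"delta_rot":[0,0,0],"linear":[0.003,0,0.018],"gripper":40},{"delta_rot":[0,0,0],"linear":[0,0,0.01],"gripper":40},{"delta_rot":[0,0,0],"linear":[0,0,0.005],"gripper":40},{"delta_rot":[0,0,0],"linear":[0,0,0.003],"gripper":40},{"delta_rot":[0,0,0],"linear":[0,0,0.001],"gripper":40},{"delta_rot":[0,0,0],"linear":[0,0,0],"gripper":40}]'
python3 - <<'E'
from h import *
p=sl2w(QS,[.0593,-.028,.0068])[0]; R=Rtool(-97.2,-27); goto(p,R)
E
```

```text
time_s: 20.12
tcp_pos: [0.5337, 0.0246, 0.0614]
ee_rot: [[-0.11, -0.992, 0.057], [-0.884, 0.124, 0.45], [-0.454, -0.001, -0.891]]
wrist_force: [0.5, 0.9, -4.2]
gripper_width: 0.619
now [0.5337 0.0246 0.0614] t 20.125 F [ 0.5  0.9 -4.2] grip 0.619
shift in tool-now [0.0116 0.0004 0.0036] in target tool [0.0116 0.0004 0.0036] rotvec [-0.0002 -0.0002  0.0014]
```

```bash
python3 -m crank '[{"delta_rot":[0,0,0],"linear":[0.004,0,0.001],"gripper":40},{"delta_rot":[0,0,0],"linear":[0.003,0,0.001],"gripper":40},{"delta_rot":[0,0,0],"linear":[0.002,0,0.0005],"gripper":40},{"delta_rot":[0,0,0],"linear":[0,0,0],"gripper":40}]'
python3 -m crank '[{"delta_rot":[0,0,0],"linear":[0.001,0,0.0005],"gripper":40},{"delta_rot":[0,0,0],"linear":[0.001,0,0.0005],"gripper":40},{"delta_rot":[0,0,0],"linear":[0,0,0],"gripper":40}]'
```

```text
time_s: 20.62
tcp_pos: [0.5325, 0.0177, 0.0546]
ee_rot: [[-0.111, -0.992, 0.056], [-0.884, 0.125, 0.45], [-0.454, 0.0, -0.891]]
wrist_force: [0.6, 0.5, -3.3]
gripper_width: 0.613
time_s: 21.0
tcp_pos: [0.5328, 0.0173, 0.0535]
ee_rot: [[-0.11, -0.992, 0.057], [-0.884, 0.124, 0.451], [-0.455, -0.0, -0.891]]
wrist_force: [0.6, 3.3, -0.0]
gripper_width: 0.616
```

```bash
python3 -m crank '[{"delta_rot":[0,0,0],"linear":[0,0,0.0005],"gripper":40},{"delta_rot":[0,0,0],"linear":[0,0,0.0005],"gripper":40},{"delta_rot":[0,0,0],"linear":[0,0,0],"gripper":40}]'
python3 - <<'E'
from h import *
p=sl2w(QS,[.0593,-.028,.0068])[0]; R=Rtool(-97.2,-27); goto(p,R); print("F tool",R.T@np.array(r.sense()["wrist_force"]))
c=capture("scene"); cv2.imwrite("pics/scene12.png",cv2.resize(c["img"][130:260,260:420],None,fx=5,fy=4.6,interpolation=2))
E
```

```text
time_s: 21.38
tcp_pos: [0.5329, 0.0176, 0.0527]
ee_rot: [[-0.11, -0.992, 0.057], [-0.884, 0.124, 0.451], [-0.455, -0.001, -0.891]]
wrist_force: [1.2, 5.4, 3.4]
gripper_width: 0.618
now [0.5329 0.0176 0.0527] t 21.375 F [1.2 5.4 3.4] grip 0.618
shift in tool-now [ 0.0013  0.0005 -0.001 ] in target tool [ 0.0014  0.0005 -0.001 ] rotvec [-0.0002  0.0009  0.0014]
F tool [-6.50102305 -0.54093165 -0.55393725]
```

View pics/scene12.png

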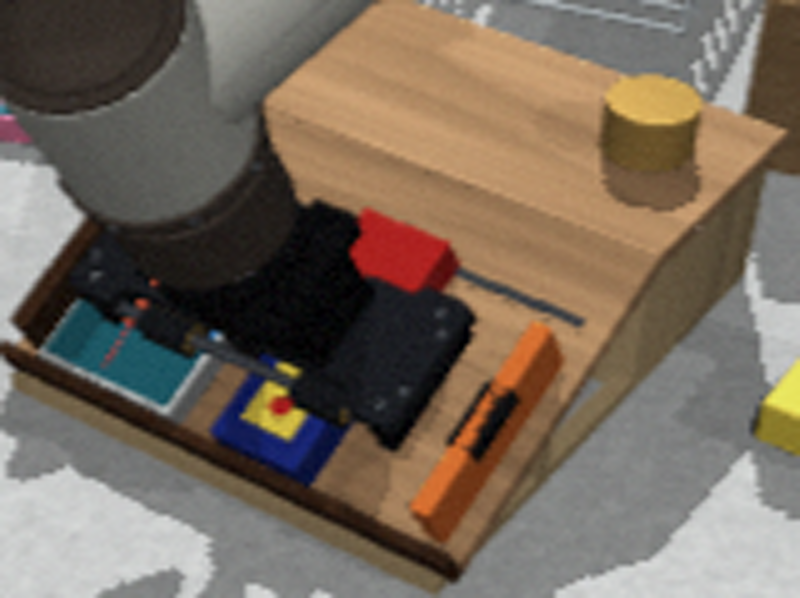

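```bash
python3 -m crank '[{"delta_rot":[0,0,0],"linear":[0,0,0],"gripper":66},{"delta_rot":[0,0,0],"linear":[0,0,0],"gripper":72},{"delta_rot":[0,0,0],"linear":[0,0,0],"gripper":76},{"delta_rot":[0,0,0],"linear":[0,0,-0.01],"gripper":76},{"delta_rot":[0,0,0],"linear":[0,0,-0.03],"gripper":76},{"delta_rot":[0,0,0],"linear":[0,0,-0.03],"gripper":40},{"delta_rot":[0,0,0],"linear":[0,0,0],"gripper":0},{"delta_rot":[0,0,0],"linear":[0,0,0],"gripper":0}]'
python3 - <<'E'
from h import *
p=sl2w(QS,[.18,-.028,.07])[0]; R=Rtool(-97.2,-27); goto(p,R)
c=capture("scene"); cv2.imwrite("pics/scene13.png",cv2.resize(c["img"][130:260,260:420],None,fx=5,fy=4.6,interpolation=2))
c=capture("wrist"); cv2.imwrite("pics/w13.png",c["img"])
E
```

```text
time_s: 22.42
tcp_pos: [0.5281, -0.0145, 0.1143]
ee_rot: [[-0.111, -0.992, 0.056], [-0.884, 0.125, 0.451], [-0.454, 0.001, -0.891]]
wrist_force: [-0.3, 0.0, -0.6]
gripper_width: 0.505
now [ 0.5281 -0.0145  0.1143] t 22.425 F [-0.3  0.  -0.6] grip 0.505
shift in tool-now [-0.1203 -0.0003  0.0054] in target tool [-0.1203 -0.0003  0.0054] rotvec [0.0008 0.0001 0.0003]
```

View pics/scene13.png

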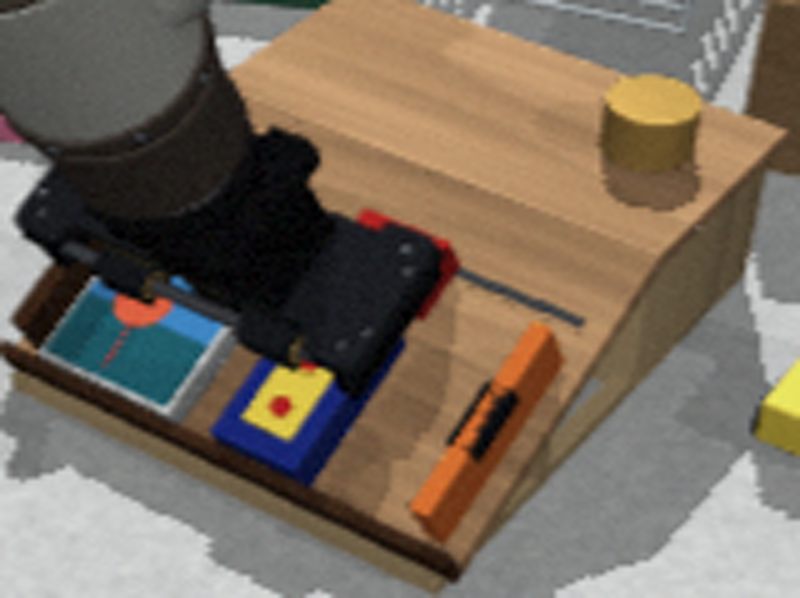

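View pics/w13.png

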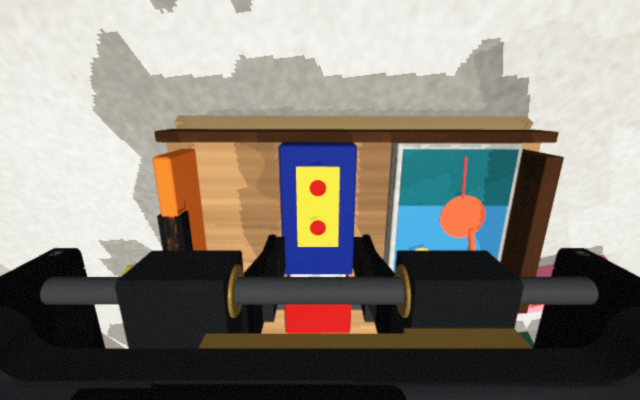

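```bash
python3 -m crank '[{"delta_rot":[0,0,0],"linear":[-0.04,0,0],"gripper":0},{"delta_rot":[0,0,0],"linear":[-0.045,0,0],"gripper":0},{"delta_rot":[0,0,0],"linear":[-0.037,0,0],"gripper":0},{"delta_rot":[0,0,0],"linear":[0,0,0.03],"gripper":0},{"delta_rot":[0,0,0],"linear":[0,0,0.025],"gripper":0},{"delta_rot":[0,0,0],"linear":[0,0,0.011],"gripper":0},{"delta_rot":[0,0,0],"linear":[0,0,0],"gripper":0}]'
python3 - <<'E'
from h import *
p=sl2w(QS,[.1525,-.028,.009])[0]; R=Rtool(-97.2,-27); goto(p,R)
c=capture("scene"); cv2.imwrite("pics/scene14.png",cv2.resize(c["img"][130:260,260:420],None,fx=5,fy=4.6,interpolation=2))
E
```

```text
time_s: 23.4
tcp_pos: [0.5453, 0.1232, 0.1099]
ee_rot: [[-0.111, -0.992, 0.054], [-0.885, 0.124, 0.45], [-0.453, 0.002, -0.892]]
wrist_force: [-0.3, -0.0, 0.0]
gripper_width: 0.006
now [0.5453 0.1232 0.1099] t 23.4 F [-0.3 -0.   0. ] grip 0.006
shift in tool-now [ 0.0288 -0.0004 -0.0004] in target tool [ 0.0288 -0.0005 -0.0005] rotvec [ 0.0028 -0.0012  0.0006]
```

View pics/scene14.png

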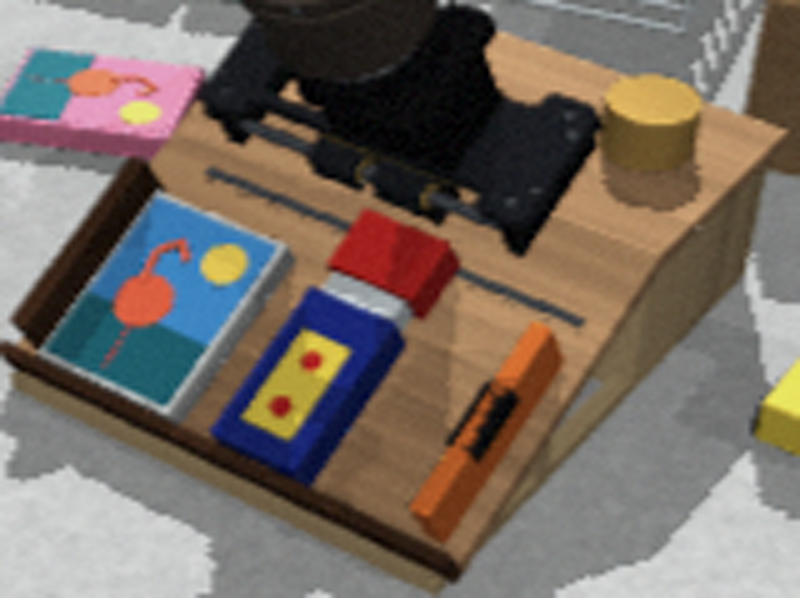

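```bash
python3 -m crank '[{"delta_rot":[0,0,0],"linear":[0.008,0,0],"gripper":0},{"delta_rot":[0,0,0],"linear":[0.005,0,0],"gripper":0},{"delta_rot":[0,0,0],"linear":[0.004,0,0],"gripper":0},{"delta_rot":[0,0,0],"linear":[0.004,0,0],"gripper":0},{"delta_rot":[0,0,0],"linear":[0.004,0,0],"gripper":0},{"delta_rot":[0,0,0],"linear":[0.003,0,0],"gripper":0},{"delta_rot":[0,0,0],"linear":[0.003,0,0],"gripper":0},{"delta_rot":[0,0,0],"linear":[0,0,0],"gripper":0}]'
python3 - <<'E'
from h import *
p=sl2w(QS,[.1525,-.028,.009])[0]; R=Rtool(-97.2,-27); goto(p,R)
c=capture("scene"); cv2.imwrite("pics/scene15.png",cv2.resize(c["img"][130:260,260:420],None,fx=5,fy=4.6,interpolation=2))
E
```

```text
time_s: 24.45
tcp_pos: [0.5431, 0.0977, 0.0989]
ee_rot: [[-0.11, -0.992, 0.058], [-0.882, 0.124, 0.454], [-0.458, -0.002, -0.889]]
wrist_force: [-0.9, 8.4, 7.5]
gripper_width: 0.011
now [0.5431 0.0977 0.0989] t 24.45 F [-0.9  8.4  7.5] grip 0.011
shift in tool-now [0.0011 0.0006 0.0013] in target tool [0.0011 0.0005 0.0013] rotvec [-0.0008  0.0041  0.0019]
```

View pics/scene15.png

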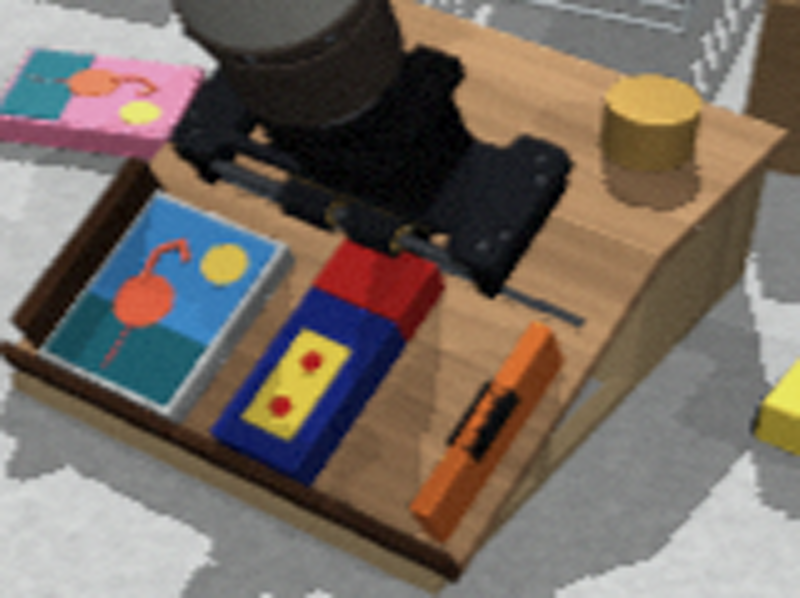

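```bash
python3 -m crank '[{"delta_rot":[0,0,0],"linear":[0.002,0,0],"gripper":0},{"delta_rot":[0,0,0],"linear":[0.001,0,0],"gripper":0},{"delta_rot":[0,0,0],"linear":[0,0,0],"gripper":0}]'
python3 - <<'E'
from h import *
p=sl2w(QS,[.1525,-.028,.009])[0]; R=Rtool(-97.2,-27); goto(p,R)
E
```

```text
time_s: 24.88
tcp_pos: [0.5431, 0.0976, 0.0989]
ee_rot: [[-0.109, -0.992, 0.059], [-0.881, 0.123, 0.457], [-0.461, -0.002, -0.887]]
wrist_force: [-1.8, 14.5, 11.9]
gripper_width: 0.005
now [0.5431 0.0976 0.0989] t 24.875 F [-1.8 14.5 11.9] grip 0.005
shift in tool-now [0.001  0.0006 0.0014] in target tool [0.001  0.0006 0.0014] rotvec [-0.0011  0.0082  0.0027]
```

```bash
python3 -m crank '[{"delta_rot":[0,0,0],"linear":[-0.015,0,0],"gripper":0},{"delta_rot":[0,0,0],"linear":[0,0,-0.04],"gripper":0},{"delta_rot":[0,0,0],"linear":[0,0,-0.045],"gripper":0},{"delta_rot":[0,0,0],"linear":[0.02,-0.035,0],"gripper":0},{"delta_rot":[0,0,0],"linear":[0.03,-0.04,0],"gripper":0},{"delta_rot":[0,0,0],"linear":[0.03,-0.035,0],"gripper":0},{"delta_rot":[0,0,0],"linear":[0.022,-0.032,0],"gripper":0},{"delta_rot":[0,0,0],"linear":[0,0,0],"gripper":0}]'
python3 - <<'E'
from h import *
p=sl2w(QS,[.066,-.170,.014])[0]; R=Rtool(-97.2,-27); goto(p,R)
c=capture("scene"); cv2.imwrite("pics/scene16.png",cv2.resize(c["img"][130:260,260:420],None,fx=5,fy=4.6,interpolation=2))
c=capture("top"); cv2.imwrite("pics/top16.png",cv2.resize(c["img"][130:270,200:340],None,fx=5,fy=4.2,interpolation=2))
c=capture("wrist"); cv2.imwrite("pics/w16.png",c["img"])
E
```

```text
time_s: 25.88
tcp_pos: [0.6688, -0.0424, 0.1285]
ee_rot: [[-0.115, -0.992, 0.054], [-0.885, 0.127, 0.449], [-0.452, 0.004, -0.892]]
wrist_force: [-1.0, -0.4, 0.9]
gripper_width: 0.006
now [ 0.6688 -0.0424  0.1285] t 25.875 F [-1.  -0.4  0.9] grip 0.006
shift in tool-now [-0.009   0.0006  0.0786] in target tool [-0.0088  0.0008  0.0786] rotvec [ 0.0028 -0.0022 -0.0033]
```

View pics/scene16.png

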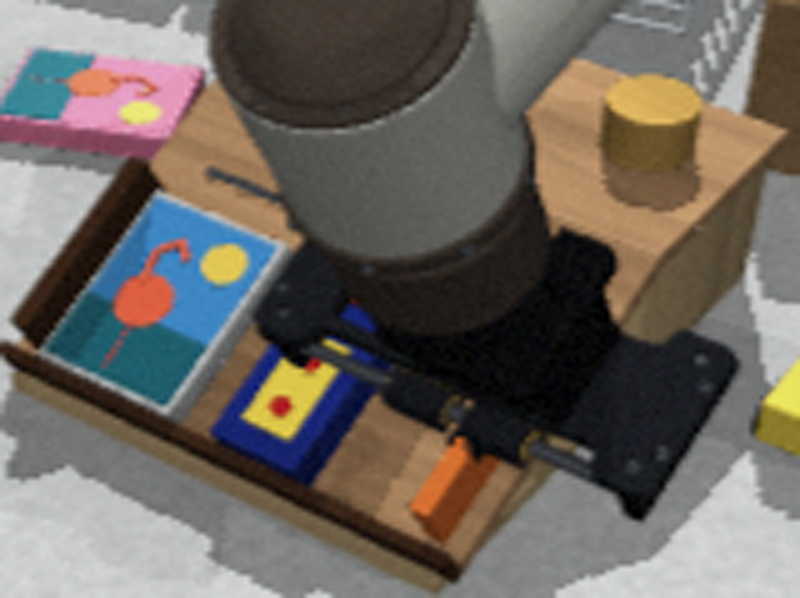

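View pics/top16.png

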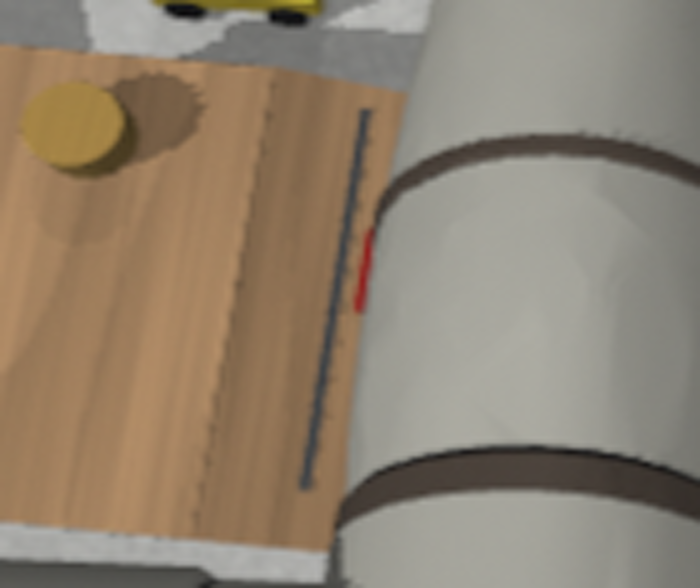

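View pics/w16.png

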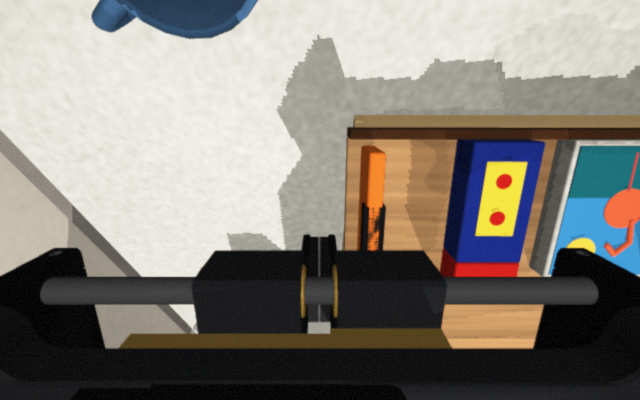

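```bash
python3 -m crank '[{"delta_rot":[0,0,0],"linear":[-0.009,0,0.03],"gripper":0},{"delta_rot":[0,0,0],"linear":[0,0,0.035],"gripper":0},{"delta_rot":[0,0,0],"linear":[0,0,0.013],"gripper":0},{"delta_rot":[0,0,0],"linear":[0,0,0],"gripper":0},{"delta_rot":[0,0,0],"linear":[0,0.01,0],"gripper":0},{"delta_rot":[0,0,0],"linear":[0,0.008,0],"gripper":0},{"delta_rot":[0,0,0],"linear":[0,0.008,0],"gripper":0},{"delta_rot":[0,0,0],"linear":[0,0.008,0],"gripper":0},{"delta_rot":[0,0,0],"linear":[0,0,0],"gripper":0}]'
python3 - <<'E'
from h import *
p=sl2w(QS,[.066,-.051,.014])[0]; R=Rtool(-97.2,-27); goto(p,R)
c=capture("wrist"); cv2.imwrite("pics/w17.png",c["img"])
c=capture("scene"); cv2.imwrite("pics/scene17.png",cv2.resize(c["img"][130:260,260:420],None,fx=5,fy=4.6,interpolation=2))
E
```

```text
time_s: 27.15
tcp_pos: [0.6397, 0.0074, 0.067]
ee_rot: [[-0.111, -0.992, 0.057], [-0.884, 0.124, 0.45], [-0.454, -0.0, -0.891]]
wrist_force: [0.2, 0.5, -0.2]
gripper_width: 0.008
now [0.6397 0.0074 0.067 ] t 27.15 F [ 0.2  0.5 -0.2] grip 0.008
shift in tool-now [0.0039 0.0847 0.0031] in target tool [0.004  0.0847 0.0031] rotvec [ 0.0003 -0.0001  0.0011]
```

View pics/w17.png

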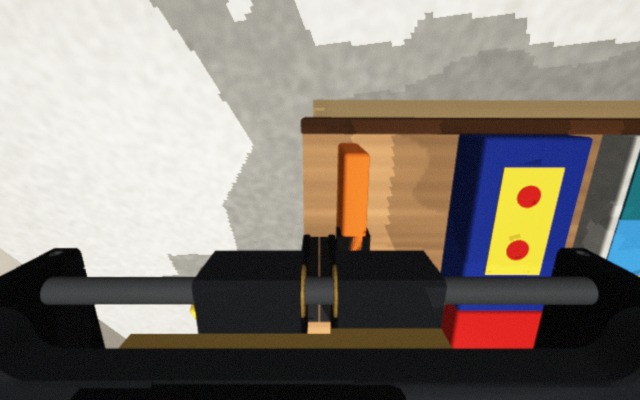

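View pics/scene17.png

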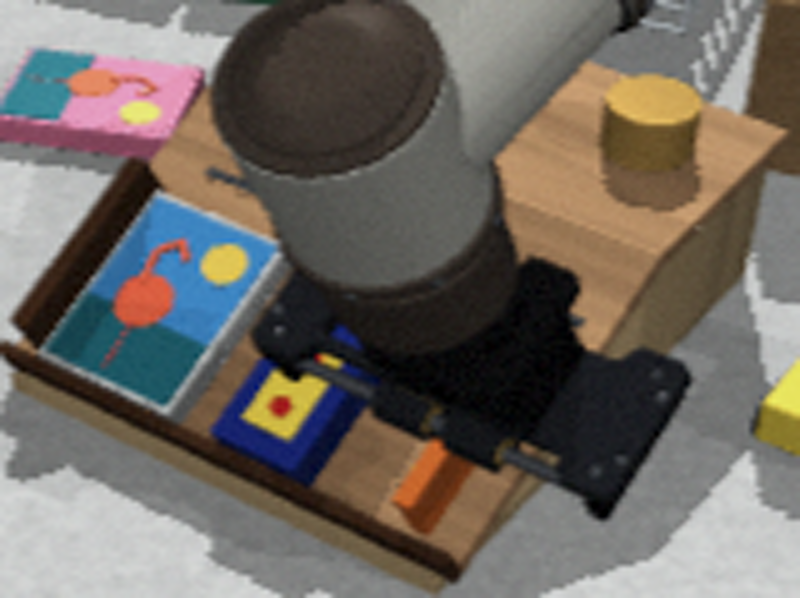

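```bash
python3 -m crank '[{"delta_rot":[0,0,0],"linear":[0.002,0.008,0.003],"gripper":0},{"delta_rot":[0,0,0],"linear":[0.002,0.009,0],"gripper":0},{"delta_rot":[0,0,0],"linear":[0,0.009,0],"gripper":0},{"delta_rot":[0,0,0],"linear":[0,0.009,0],"gripper":0},{"delta_rot":[0,0,0],"linear":[0,0.008,0],"gripper":0},{"delta_rot":[0,0,0],"linear":[0,0.005,0],"gripper":0},{"delta_rot":[0,0,0],"linear":[0,0.005,0],"gripper":0},{"delta_rot":[0,0,0],"linear":[0,0.005,0],"gripper":0},{"delta_rot":[0,0,0],"linear":[0,0.004,0],"gripper":0},{"delta_rot":[0,0,0],"linear":[0,0,0],"gripper":0}]'
python3 - <<'E'
from h import *
p=sl2w(QS,[.066,-.051,.014])[0]; R=Rtool(-97.2,-27); goto(p,R)
c=capture("wrist"); cv2.imwrite("pics/w18.png",c["img"])
c=capture("scene"); cv2.imwrite("pics/scene18.png",cv2.resize(c["img"][130:260,260:420],None,fx=5,fy=4.6,interpolation=2))
E
```

```text
time_s: 28.5
tcp_pos: [0.5784, 0.0129, 0.0621]
ee_rot: [[-0.111, -0.992, 0.057], [-0.884, 0.124, 0.45], [-0.454, -0.0, -0.891]]
wrist_force: [2.9, -0.4, -1.0]
gripper_width: 0.006
now [0.5784 0.0129 0.0621] t 28.5 F [ 2.9 -0.4 -1. ] grip 0.006
shift in tool-now [-0.0002  0.0232 -0.0003] in target tool [-0.0002  0.0232 -0.0003] rotvec [ 0.0002 -0.0003  0.0012]
```

View pics/w18.png

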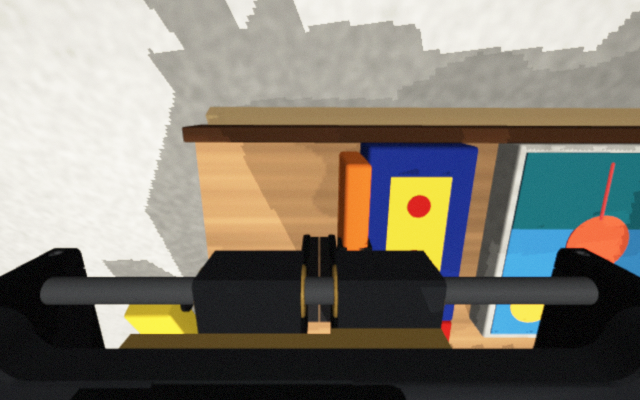

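View pics/scene18.png

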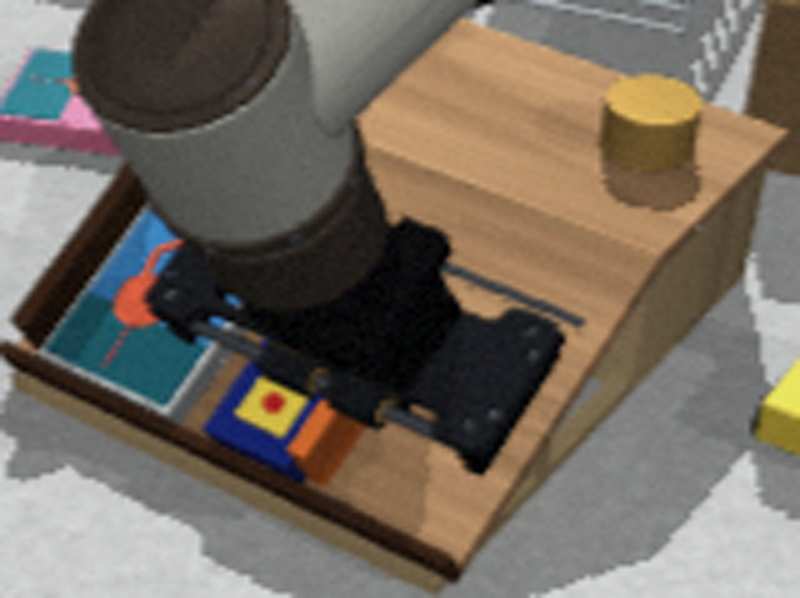

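```bash
python3 -m crank '[{"delta_rot":[0,0,0],"linear":[0,0.004,0],"gripper":0},{"delta_rot":[0,0,0],"linear":[0,0.004,0],"gripper":0},{"delta_rot":[0,0,0],"linear":[0,0.004,0],"gripper":0},{"delta_rot":[0,0,0],"linear":[0,0.004,0],"gripper":0},{"delta_rot":[0,0,0],"linear":[0,0.003,0],"gripper":0},{"delta_rot":[0,0,0],"linear":[0,0.002,0],"gripper":0},{"delta_rot":[0,0,0],"linear":[0,0,0],"gripper":0}]'
python3 -m crank '[{"delta_rot":[0,0,0],"linear":[0,0.002,0],"gripper":0},{"delta_rot":[0,0,0],"linear":[0,0.002,0],"gripper":0},{"delta_rot":[0,0,0],"linear":[0,0,0],"gripper":0}]'
```

```text
time_s: 29.48
tcp_pos: [0.5571, 0.0156, 0.062]
ee_rot: [[-0.111, -0.992, 0.056], [-0.884, 0.124, 0.45], [-0.454, 0.001, -0.891]]
wrist_force: [2.4, -1.1, 0.8]
gripper_width: 0.006
time_s: 29.85
tcp_pos: [0.5533, 0.0161, 0.062]
ee_rot: [[-0.111, -0.992, 0.056], [-0.884, 0.124, 0.45], [-0.454, 0.0, -0.891]]
wrist_force: [3.9, 0.3, -0.7]
gripper_width: 0.003
```

```bash
python3 - <<'E'
from h import *
p=sl2w(QS,[.066,-.051,.014])[0]; R=Rtool(-97.2,-27); goto(p,R)
c=capture("scene"); cv2.imwrite("pics/scene19.png",cv2.resize(c["img"][130:260,260:420],None,fx=5,fy=4.6,interpolation=2))
c=capture("wrist"); cv2.imwrite("pics/w19.png",c["img"])
E
```

```text
now [0.5533 0.0161 0.062 ] t 29.85 F [ 3.9  0.3 -0.7] grip 0.003
shift in tool-now [-0.0002 -0.002  -0.0004] in target tool [-0.0002 -0.002  -0.0004] rotvec [ 0.0008 -0.0002  0.001 ]
```

View pics/w19.png

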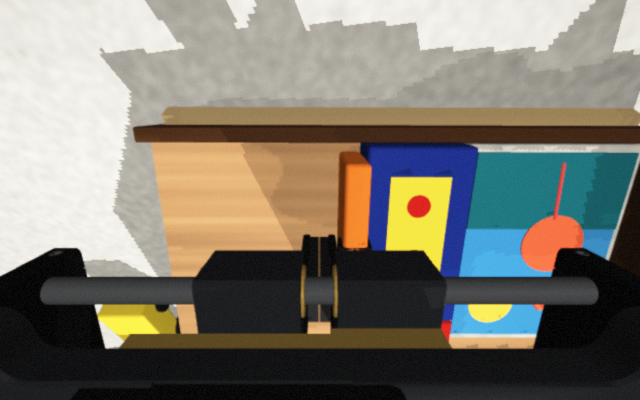

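```bash
python3 -m crank '[{"delta_rot":[0,0,0],"linear":[0,0.002,0],"gripper":0},{"delta_rot":[0,0,0],"linear":[0,0.001,0],"gripper":0},{"delta_rot":[0,0,0],"linear":[0,0,0],"gripper":0}]'
python3 -m crank '[{"delta_rot":[0,0,0],"linear":[0,0.002,0],"gripper":0},{"delta_rot":[0,0,0],"linear":[0,0,0],"gripper":0}]'
```

```text
time_s: 30.32
tcp_pos: [0.5521, 0.0162, 0.0621]
ee_rot: [[-0.11, -0.992, 0.06], [-0.884, 0.125, 0.449], [-0.453, -0.003, -0.891]]
wrist_force: [5.9, 0.5, -3.3]
gripper_width: 0.004
time_s: 30.58
tcp_pos: [0.552, 0.0162, 0.0624]
ee_rot: [[-0.109, -0.992, 0.064], [-0.885, 0.127, 0.448], [-0.453, -0.008, -0.892]]
wrist_force: [9.9, -0.2, -4.4]
gripper_width: 0.003
```

```bash
python3 -m crank '[{"delta_rot":[0,0,0],"linear":[0,0.002,0],"gripper":0},{"delta_rot":[0,0,0],"linear":[0,0,0],"gripper":0},{"delta_rot":[0,0,0],"linear":[0,0,0],"gripper":0}]'
python3 -m crank '[{"delta_rot":[0,0,0],"linear":[0,-0.008,0],"gripper":0},{"delta_rot":[0,0,0],"linear":[0,-0.015,0],"gripper":0},{"delta_rot":[0,0,0],"linear":[0,0,-0.04],"gripper":0},{"delta_rot":[0,0,0],"linear":[0,0,-0.06],"gripper":0},{"delta_rot":[0,0,0],"linear":[0.02,-0.06,-0.04],"gripper":0},{"delta_rot":[0,0,0],"linear":[0.02,-0.06,-0.04],"gripper":0},{"delta_rot":[0,0,0],"linear":[0.02,-0.06,-0.02],"gripper":0},{"delta_rot":[0,0,0],"linear":[0,0,0],"gripper":0}]'
python3 - <<'E'
from h import *
c=capture("scene"); cv2.imwrite("pics/scene20.png",cv2.resize(c["img"][130:260,260:420],None,fx=5,fy=4.6,interpolation=2)); cv2.imwrite("pics/scene20f.png",c["img"])
c=capture("top"); cv2.imwrite("pics/top20.png",cv2.resize(c["img"][130:275,190:340],None,fx=5,fy=4,interpolation=2))
E
```

```text
time_s: 30.95
tcp_pos: [0.5521, 0.0161, 0.0625]
ee_rot: [[-0.109, -0.992, 0.068], [-0.885, 0.128, 0.447], [-0.452, -0.012, -0.892]]
wrist_force: [13.1, -0.1, -5.9]
gripper_width: 0.007
time_s: 31.95
tcp_pos: [0.7104, -0.1374, 0.1997]
ee_rot: [[-0.114, -0.992, 0.053], [-0.884, 0.126, 0.451], [-0.454, 0.005, -0.891]]
wrist_force: [-0.5, 0.1, -1.0]
gripper_width: 0.008
```

View pics/scene20.png

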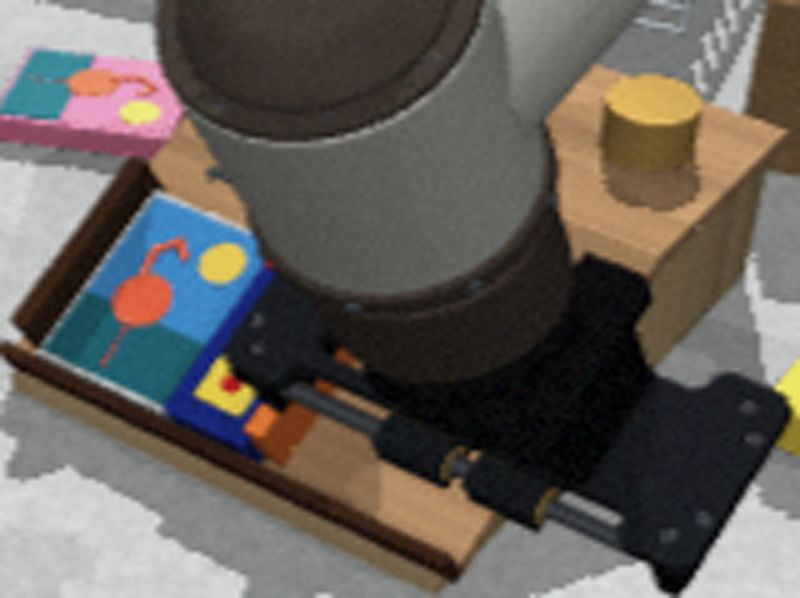

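View pics/top20.png

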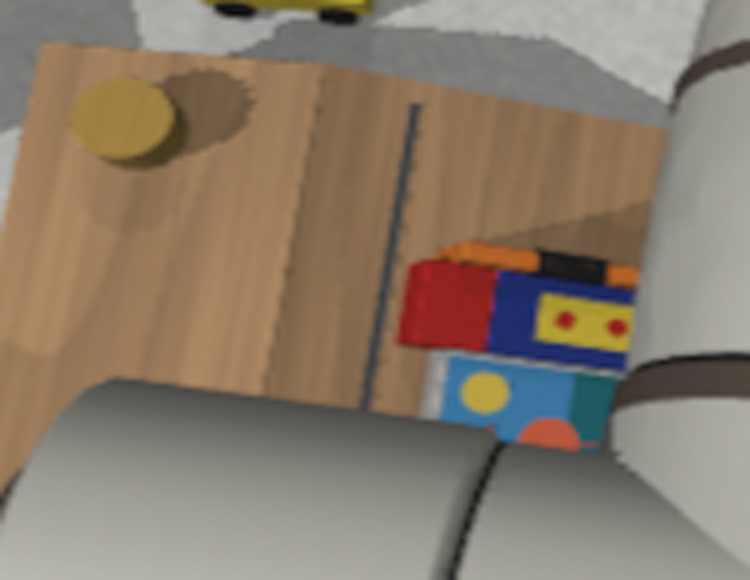

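```bash
python3 -m crank '[{"delta_rot":[0,0,0],"linear":[0.02,0.03,-0.04],"gripper":0},{"delta_rot":[0,0.157,0],"linear":[0.029,0.042,-0.04],"gripper":0},{"delta_rot":[0,0.157,0],"linear":[0.035,0.045,-0.03],"gripper":0},{"delta_rot":[0,0.157,0],"linear":[0.04,0.045,-0.02],"gripper":0},{"delta_rot":[0,0,0],"linear":[0.04,0.045,0],"gripper":0},{"delta_rot":[0,0,0],"linear":[0.03,0.045,0],"gripper":0},{"delta_rot":[0,0,0],"linear":[0,0,0],"gripper":0}]'
python3 - <<'E'
from h import *
c=capture("scene"); cv2.imwrite("pics/scene21.png",cv2.resize(c["img"][130:260,260:420],None,fx=5,fy=4.6,interpolation=2)); cv2.imwrite("pics/scene21f.png",c["img"])
c=capture("top"); cv2.imwrite("pics/top21.png",cv2.resize(c["img"][130:275,190:340],None,fx=5,fy=4,interpolation=2)); cv2.imwrite("pics/top21f.png",c["img"])
E
```

```text
time_s: 32.92
tcp_pos: [0.4291, -0.334, 0.2837]
ee_rot: [[-0.127, -0.992, 0.0], [-0.992, 0.127, 0.0], [-0.0, -0.0, -1.0]]
wrist_force: [-0.3, -0.6, 0.7]
gripper_width: 0.002
```

View pics/scene21f.png

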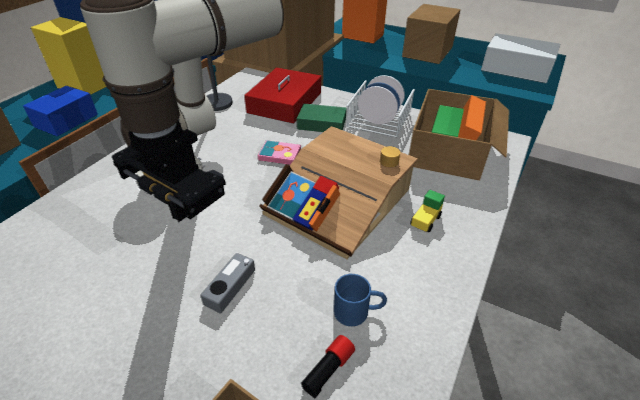

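View pics/scene21.png

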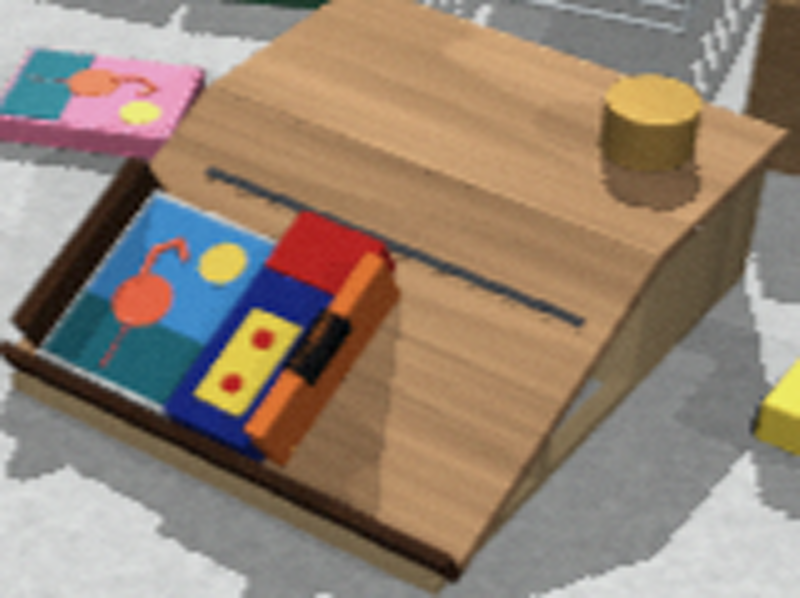

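View pics/top21.png

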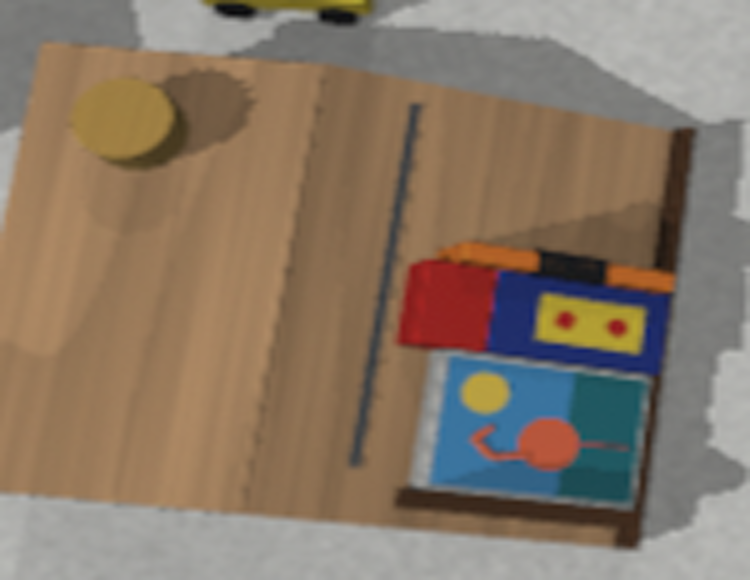

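```bash
python3 - <<'E'
from h import *
for cam,(x0,x1,y0,y1) in {"top":(260,340,175,275),"scene":(255,345,160,240)}.items():
    a=cv2.imread(f"pics/{cam}21f.png"); k=6; z=cv2.resize(a[y0:y1,x0:x1],None,fx=k,fy=k,interpolation=2)
    def poly(P,col):
        p=(proj(cam,sl2w(QS,P))-[x0,y0])*k; cv2.polylines(z,[np.int32(p)],True,col,1,cv2.LINE_AA)
    poly([[0,.03,.02],[.12,.03,.02],[.12,.12,.02],[0,.12,.02]],(0,255,0))
    poly([[0,-.024,.03],[.14,-.024,.03],[.14,.03,.03],[0,.03,.03]],(255,255,0))
    poly([[.006,-.036,.045],[.126,-.036,.045],[.126,-.024,.045],[.006,-.024,.045]],(255,0,255))
    cv2.imwrite(f"pics/fin_{cam}.png",z)
E
```

```text
(no output)
```

View pics/fin_top.png

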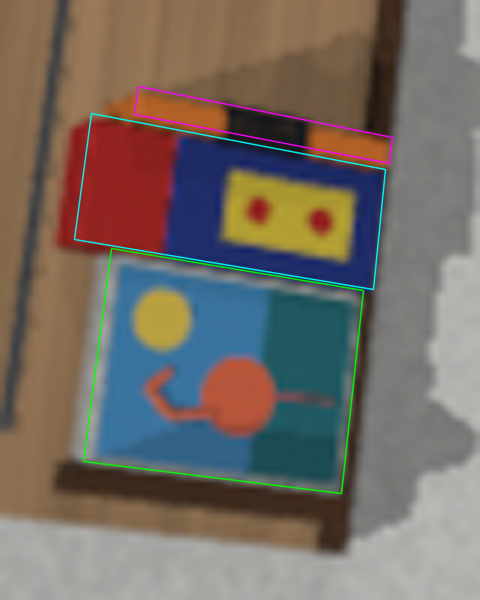

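View pics/fin_scene.png

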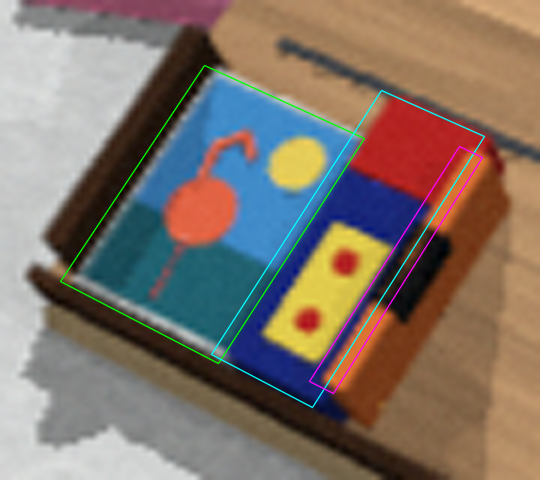

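```bash
python3 - <<'E'
from h import *
for P in ([.14,-.024,0],[.14,.03,0],[.12,.12,0],[.12,.03,0]): print(P,((proj("top",sl2w(QS,P))-[260,175])*6).round(0))
c=capture("wrist"); a=cv2.imread("pics/scene21f.png"); cv2.imwrite("pics/z.png",cv2.resize(a[165:225,285:345],None,fx=10,fy=10,interpolation=2)[:600,:600])
E
```

```text
[0.14, -0.024, 0] [[ 68. 122.]]
[0.14, 0.03, 0] [[ 51. 245.]]
[0.12, 0.12, 0] [[ 68. 461.]]
[0.12, 0.03, 0] [[ 95. 252.]]
```

View pics/z.png

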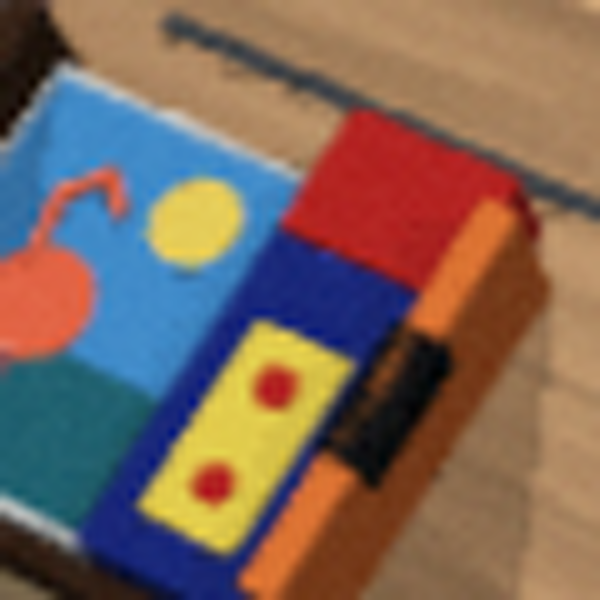

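```bash
python3 - <<'E'
from station import workorder,r
print(r.sense()["time_s"],workorder.finish_job())
E
```

```text
the job is handed in; nothing more can be done
33.075 None
```

The display stand is set out as asked and handed in at 33.1 s of the 70 s allowed. No verdict was reported.

- **Painting:** I squared it on the ledge, tipped it over the crest and pushed it down to the lip. After tipping it slid part of the way down by itself, alongside the cheek. The push at the lip ended with about 10 N of contact.
- **Case:** I set it down beside the painting with the cap upslope and kept hold until it touched both the slope and the lip.
- **Red cap:** I pressed it home. It no longer moved under about 19 N, and no white neck shows.
- **Orange stop:** I slid it against the case until the row stalled. It did not move between about 10 and 14 N.

**Last checks:** The final pictures show the painting and case square, face up and touching, with no gap visible at cheek, lip or stop. In the top view their edges lie within about 1–2 pixels (roughly 3–5 mm) of where a snug fit should put them. The scene view differs by about 2–3 pixels, the same offset that camera showed on the stand from the start, so I put it down to calibration. The radio, tin, mug, truck, torch and pink look-alike appear untouched. At hand-in the arm was clear of everything.

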